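# Pin the holes into line and clamp the plate until the knob clicks

## Task

Get this plate ready for welding: push the tapered drift down through the plate's hole and the fixture's hole below until its collar sits flat on the plate, so that the two holes are pulled into line, and leave it there. Then turn the leaning clamp knob clockwise until the clamp is tight and the knob slips and clicks, and stop: one click is enough, never more than three. Leave the other tools, the can, the hammer and the corner magnet where they are.

Things in the scene. Friction and masses are not known exactly. Their poses are not given: they have to be found in the camera images.
- fixture: Welding fixture fixed on the bench: a dark steel table 170 x 270 mm, 88 mm high, with the bright plate on top. Origin on the bench under its fixed hole; y points along it to the clamp at its +y end, z up. A steel fence 100 mm long stands behind the hole: near face 51 mm from the hole in +x, top 145 mm above the bench, so the drift is best held by fingers that close along y.
- fixed_hole (a point): Point on the axis of the fixture's fixed vertical hole, level with the top of the sliding plate, 95 mm above the bench; axes as the fixture's. The hole is 23.5 mm across, in a 12 mm thick shelf right under the plate, with 60 mm of free space below the shelf.
- plate_hole (a point): Bright steel plate, 98 x 220 x 8 mm, sliding along the fixture's y in a guide on top of the fixture. The point is the centre of its 23.5 mm hole, at its top face. At the start it stands 4 to 7 mm to +y of the fixed hole.
- plate (a joint): Sliding of the plate along the fixture's y in m: 0 when its hole is in line with the fixed hole, positive to +y; its travel is 9 mm each way and it takes about 3 N to slide.
- drift_grip (a point): Tapered drift, bright steel, about 350 g, one of three tools hanging by their collars, shanks down, in the stand in any order: the one with a square handle, 22 x 22 x 58 mm, sides along this point's x and y. Point: middle of the handle, 36 mm above the collar's underside, 116 mm above the tip; z up the handle.
- drift_collar (a point): Centre of the underside of the drift's collar (36 mm across, 6 mm thick), home when on the plate's top. Below it the shank is 80 mm long: 5 mm across at the tip, tapering to 22 mm over 56 mm, then straight.
- knob_grip (a point): Black wing knob of the clamp: a bar 66 x 16 mm, 36 mm tall, on a hub 44 mm across, 14 mm tall, at the fixture's +y end. Its axis leans 0.6 rad (34 degrees) from vertical to the fixture's -x. Point: on the axis, 12 mm below the bar's free end; x along the bar (alike after half a turn), z along the axis, out of the knob. A white mark on the steel collar below turns with the screw, not with a slipping knob.
- screw (a joint): Angle of the clamp screw in rad, growing clockwise (seen from the knob's free end, tightening); the clamp is tight on the plate and the screw stops at 2.4. It starts at 0.5 to 1.5, turns with about 0.1 N m and stays where it is left.
- knob (a joint): Slip of the knob against the screw in rad, clockwise; about 0 at the start. It stays near 0 while the knob drives the screw. Once the screw is stopped the knob slips at about 0.23 N m, with one click every 0.524 rad (30 degrees), and springs into the next notch.
- plug_grip (a point): A straight plug gauge, hanging in the stand like the drift, with a ball of 34 mm for a handle top (a bystander); point 14 mm above its collar.
- scriber_grip (a point): A thin scriber hanging in the stand, with a short round handle 16 mm across and 30 mm tall (a bystander); point 14 mm above its collar.
- stand: Dark steel tool stand, 190 x 66 mm and 100 mm high, fixed on the bench, open at the sides, three holes of 26 mm in a row along its x, 60 mm apart, the tools' collars resting on its top. Origin in the middle of its underside.
- can_mid (a point): Upright metal can, 58 mm across and 190 mm tall (a bystander), between the stand and the fixture; the point is half-way up.
- hammer: Hammer lying on the bench beyond the fixture (a bystander), 260 mm long; origin under its middle, x along the handle to the head.
- magnet_mid (a point): Dark steel corner magnet, a triangle 90 x 90 x 16 mm lying on the bench beyond the can (a bystander).

How it is judged:
By the outcome, as a careful person would: the job done as asked, in the order asked, and still so for the second after the job is handed in, with the robot touching nothing.
It also fails if it takes over 72 s, if anything falls off the work surface, if the arm or the gripper's body presses on something with over 40 N, if the wrist force passes 120 N, or if a joint passes its speed limit or range.

## Robot

A 6-joint arm with a two-finger parallel gripper is mounted at the origin on the work surface. World frame = base frame: x ahead of the robot, y to its left, z up, the work surface at z = 0. Lengths are in m, angles in rad, forces in N, time in s.
With the tool pointing down it reaches from about 0.25 to 0.775 m from the base axis. Payload 8.9 kg.
Tool frame: the origin (TCP) lies between the finger pads; the fingertips stand 8 mm ahead of it and the grasp point (between the pads) lies 11 mm behind it; z points along the fingers, y is the direction in which the jaws open and shut (so a half turn about z gives the same grasp; the last joint's range is limited). The gripper opens to 85 mm and grips with 20 to 120 N. Pads are 22 mm wide; open, the fingers measure 114 mm over their backs; the gripper's body (76 mm by 85 mm) begins 54 mm behind the grasp point. The pads swing forward as they close: fully open they stand 13 mm farther back than shut.
Start: joints at [-1.256, 0.291, -0.153, 1.127, 0, 1.431], TCP at [0.23, -0.472, 0.239] pointing down, gripper open.
Joint ranges: [-2.52, 2.52], [-0.91, 1.74], [-1.3, 1.37], [-1.96, 2.02], [-1.52, 1.47], [-3.14, 3.14]. Speed limits (rad/s): [2.22, 2.22, 2.79, 3.14, 3.14, 3.14].

## Interface

Orientations are given as a rotation vector (axis times angle).
In Python, from bench import * gives the robot as it stands.
- The arm moves only by the tool drive_tool, never from a script. Its argument "deltas" is a list of rows, each an object with "slide": the shift along the tool's x, y, z in units of 40 mm (1.0 is 40 mm), a list of three; "twist": the turn, a rotation vector about the tool's x, y, z in rad, a list of three; "claw": the opening, from 0 (shut) to 1 (fully open). A call has exactly 10 rows; each row shifts and turns the commanded pose from where the row before left it, along the tool's axes as they then stand; what a row does not reach is not made up. A row lasts 1/8 s, in which the tool goes at most 62.5 mm and 10.7 degrees, less where a joint would pass 70% of its speed; a pose out of reach is approached as far as the arm can. A call is refused whole if a number of a shift passes 1 or a number of a turn 0.188, either way. A call with a gripper value outside its range is refused whole. The fingers move at their own pace and stop on an object; "squeeze" is the grip in N (left out, the last holds). Time passes only in rows, so rows that do not move let the fingers close, or fill a call up. It gives the time, the measured TCP pose, the force and the opening at its end, in the units of the state.
- observe(): the state, without advancing time (a new reading comes with each control period).
- grab_frame(name): name is "scene" or "top"; returns the picture (480x640x3 uint8, red, green, blue); there is no depth.
- calibration(name): a dict with "K" (3x3 intrinsics, pixels), "k1" (the pictures are not rectified: a ray, as slopes to the right and down, at radius r is drawn at 1 + k1 r^2 times it, then the intrinsics apply), "extrinsics" (4x4, takes a point from world to camera coordinates). Camera axes: x right, y down, z forward; pixel columns grow to the right and rows downward; lengths in m; the calibration is good to about 2 mm. A picture is of the moment at which its call begins. calibration takes no time and is no camera call.
- close_job(): hands the job in, once; it reports no verdict.
The state is a dict: "clock": time; "q": joint angles; "joint_vel": joint speeds; "joint_torque": joint torques, N m; "position": TCP position; "orientation": TCP orientation; "wrist_force": force on the tool from outside, world axes, zero at the start; "wrist_torque": the same for the moment, N m; "width": finger opening in m.
Only numpy, scipy, OpenCV 4.12 (cv2) and the standard library are available. Lean on these libraries where they do the work, as an engineer would, in place of code of your own. Each camera call takes 0.05 s, during which the arm holds its last target.

## Working session

There is one attempt and no reset: what is moved stays moved. The work goes in short steps, Python scripts to look and compute and a tool call to move; the robot and the scene stay as the last step left them, time stands still between calls to the robot, and variables do not carry over. Pictures are saved under pics/ and viewed, and the job is handed in when it is done.

Besides the shell and the picture viewer there is one more tool, called after "Call:" as name([rows], argument=value, ...), one row to a line, values as JSON. drive_tool: Moves the arm, as the interface text tells. Its arguments: {"type":"object","properties":{"deltas":{"type":"array"},"squeeze":{"type":"number"}},"required":["deltas"]}

```bash
ls; mkdir -p pics; python3 - <<'E'
from bench import *
import cv2,numpy as np
np.set_printoptions(precision=4,suppress=True)
s=observe()
for k in s: print(k,s[k])
for n in ["scene","top"]:
    c=calibration(n); print(n,c)
    f=grab_frame(n); cv2.imwrite(f"pics/{n}0.png",f[:,:,::-1])
E
```

```text
pics
clock 0.0
q [-1.2563  0.2913 -0.1541  1.1267 -0.      1.4315]
joint_vel [-0.0008 -0.0005  0.0008  0.0002 -0.003   0.0006]
joint_torque [ -0.0001 -53.7148  33.1367   0.0161  -0.0002   0.    ]
position [ 0.23   -0.4714  0.2387]
orientation [-3.0598 -0.7065  0.0002]
wrist_force [ 0.371  -0.1964  0.2527]
wrist_torque [-0.0344 -0.0066  0.0183]
width 0.08519139514032112
scene {'K': array([[460.1879,   0.    , 315.5236],
       [  0.    , 460.1879, 239.4054],
       [  0.    ,   0.    ,   1.    ]]), 'k1': -0.04844751062894541, 'extrinsics': array([[ 0.1496,  0.9886, -0.0167, -0.0566],
       [ 0.6064, -0.1051, -0.7881, -0.2601],
       [-0.7809,  0.1078, -0.6153,  1.5103],
       [ 0.    ,  0.    ,  0.    ,  1.    ]])}
top {'K': array([[558.3918,   0.    , 323.6125],
       [  0.    , 558.3918, 235.9287],
       [  0.    ,   0.    ,   1.    ]]), 'k1': 0.02078584729982683, 'extrinsics': array([[ 0.0118, -0.9999, -0.0099, -0.0426],
       [-0.9958, -0.0108, -0.0913,  0.6097],
       [ 0.0912,  0.011 , -0.9958,  1.0551],
       [ 0.    ,  0.    ,  0.    ,  1.    ]])}
```

View pics/scene0.png

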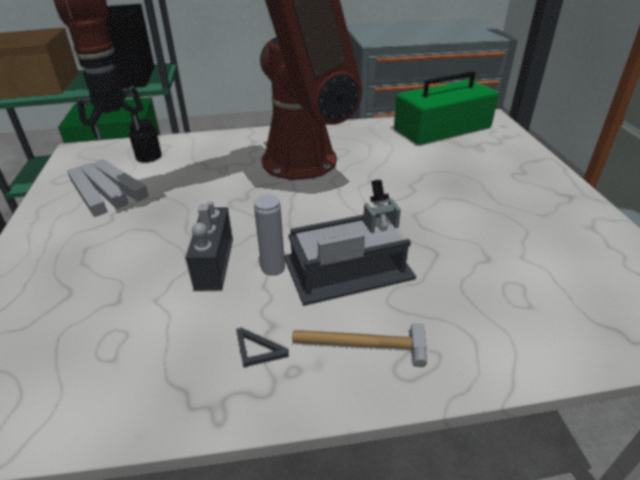

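View pics/top0.png

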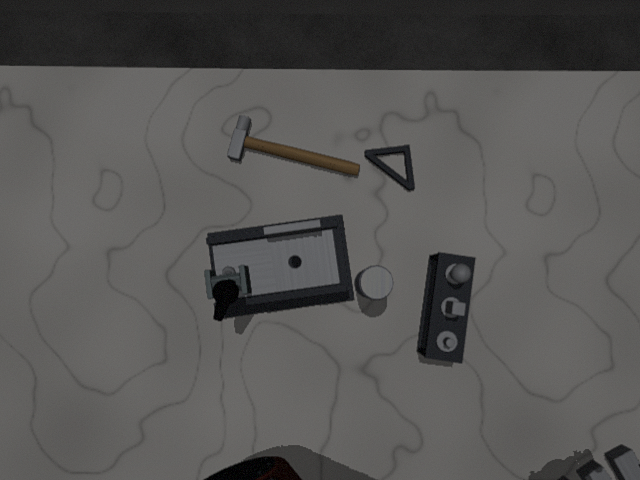

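```bash
cat > h.py <<'E'
import numpy as np,cv2
from bench import *
np.set_printoptions(precision=4,suppress=True)
def ray(n,u,v):
    c=calibration(n);K=c["K"];E=c["extrinsics"];k=c["k1"]
    a=(u-K[0,2])/K[0,0];b=(v-K[1,2])/K[1,1]
    rd=np.hypot(a,b);r=rd
    for _ in range(20): r=rd/(1+k*r*r)
    s=r/rd if rd>0 else 1
    d=np.array([a*s,b*s,1.]);R=E[:3,:3]
    o=-R.T@E[:3,3];return o,R.T@d
def onz(n,u,v,z):
    o,d=ray(n,u,v);return o+d*(z-o[2])/d[2]
def two(p,q):
    o1,d1=ray("top",*p);o2,d2=ray("scene",*q)
    t=np.linalg.lstsq(np.c_[d1,-d2],o2-o1,rcond=None)[0]
    a=o1+d1*t[0];b=o2+d2*t[1];return (a+b)/2,np.linalg.norm(a-b)
def proj(n,P):
    c=calibration(n);K=c["K"];E=c["extrinsics"]
    p=E[:3,:3]@np.asarray(P)+E[:3,3];x=p[:2]/p[2];x=x*(1+c["k1"]*(x@x))
    return K[0,0]*x[0]+K[0,2],K[1,1]*x[1]+K[1,2]
def crop(src,out,x0,y0,w,h,s,g=1.):
    f=src if not isinstance(src,str) else cv2.imread(src)
    c=f[y0:y0+h,x0:x0+w].astype(float)*g
    cv2.imwrite(out,cv2.resize(np.clip(c,0,255).astype(np.uint8),None,fx=s,fy=s,interpolation=cv2.INTER_CUBIC))
E
python3 - <<'E'
from h import *
crop("pics/top0.png","pics/t1.png",195,205,170,125,4.7,2.2)
crop("pics/top0.png","pics/t2.png",405,240,90,130,4.6,2.2)
crop("pics/scene0.png","pics/s1.png",175,170,250,140,3.2,1.4)
E
```

```text
(no output)
```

View pics/t1.png

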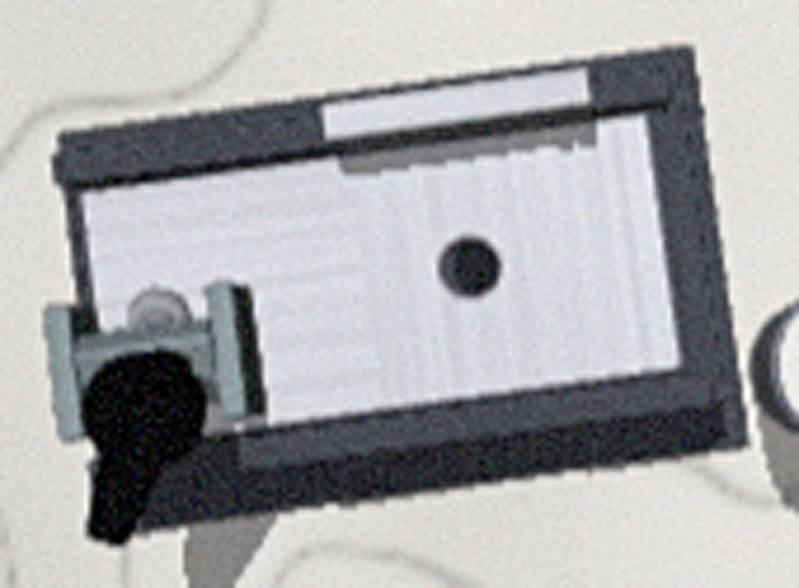

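View pics/t2.png

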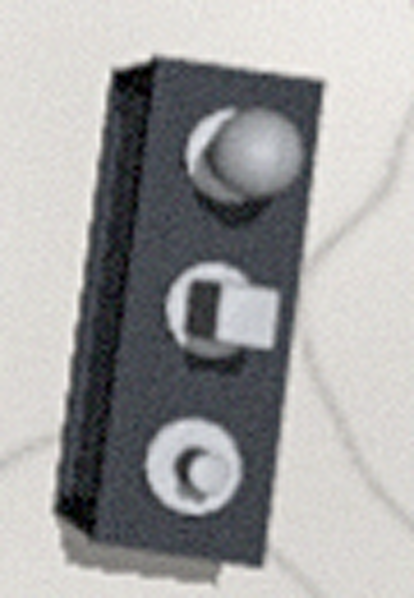

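View pics/s1.png

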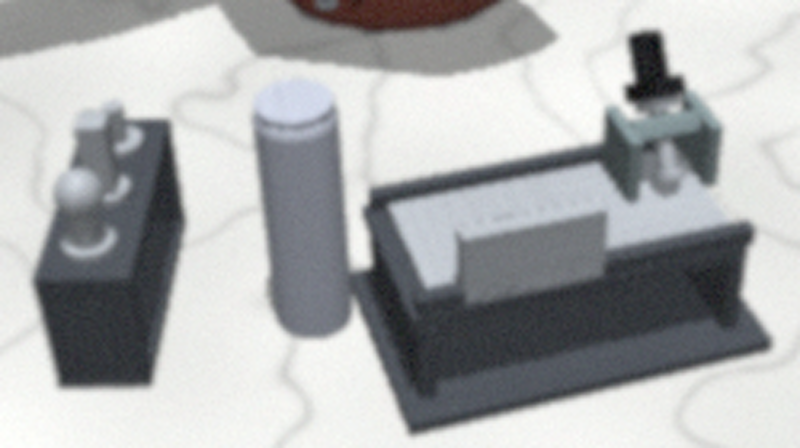

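```bash
python3 - <<'E'
from h import *
from scipy.spatial.transform import Rotation as Ro
s=observe();R=Ro.from_rotvec(s["orientation"]).as_matrix();print(R)
f=cv2.imread("pics/top0.png");g=cv2.cvtColor(f,cv2.COLOR_BGR2GRAY)
# hole
m=((g<60)).astype(np.uint8)[245:280,280:312]
n,l,st,ce=cv2.connectedComponentsWithStats(m);print(st,ce+[280,245])
# handle top
for t in (85,95,100,105,110): 
    m=(g[295:328,438:475]>t).astype(np.uint8);n,l,st,ce=cv2.connectedComponentsWithStats(m);print(t,st[1:].tolist())
print(g[300:320:2,440:470])
E
```

```text
[[ 0.8988  0.4384 -0.0004]
 [ 0.4384 -0.8988  0.0011]
 [ 0.0001 -0.0011 -1.    ]]
[[  0   0  32  35 993]
 [  8  11  14  12 127]] [[295.6143 262.0705]
 [294.6063 261.4488]]
85 [[29, 0, 8, 33, 178], [4, 3, 15, 16, 53], [15, 7, 12, 13, 129]]
95 [[34, 0, 1, 1, 1], [12, 3, 3, 2, 6], [33, 3, 4, 20, 49], [10, 4, 1, 1, 1], [4, 8, 3, 8, 11], [16, 8, 5, 7, 17], [15, 17, 2, 1, 2], [30, 19, 7, 14, 43]]
100 [[36, 5, 1, 1, 1], [36, 12, 1, 1, 1], [36, 15, 1, 1, 1], [31, 21, 1, 1, 1], [31, 26, 1, 1, 1], [30, 29, 1, 2, 2], [30, 32, 1, 1, 1]]
105 []
110 []
[[ 37  35  27  50  81  93  88  75  75  80  81  82  86  88  84  88  92  83
   61  39  29  30  34  33  32  32  34  33  34  36]
 [ 30  30  71  93  94  82  47  24  24  27  25  22  33  72  87  89  85  81
   82  74  67  63  58  48  46  35  35  32  29  42]
 [ 30  60  87  95  96  71  38  26  25  28  29  23  42  82  95  97  96  98
   96  94  92  93  94  92  92  66  37  28  32  51]
 [ 27  79  96  98  98  66  35  22  25  27  24  23  59  92  95  97  96  91
   92  93  91  91  89  91  91  61  33  31  35  67]
 [ 28  65  94  96  95  58  25  29  29  25  27  26  70  94  98  93  91  92
   93  92  90  90  89  93  89  52  32  32  35  76]
 [ 31  49  89  96  85  47  22  29  28  27  26  30  74  92  91  93  93  91
   90  94  90  91  93  92  75  48  33  32  50  80]
 [ 33  20  44  86  88  54  35  24  25  25  25  42  83  96  98  95  92  91
   91  94  92  91  92  95  73  36  32  30  57  87]
 [ 28  31  33  47  78  66  54  59  58  55  51  48  54  64  68  72  78  76
   82  84  89  91  93  94  64  32  30  33  72  96]
 [ 33  32  33  30  33  29  36  45  53  55  57  59  56  54  52  46  35  21
   26  34  33  28  35  37  34  34  27  34  87 102]
 [ 34  34  36  33  34  21  19  21  13  17  15  19  18  14  20  17  18  14
   23  35  32  30  29  34  31  31  30  47  90 100]]
```

```bash
python3 - <<'E'
from h import *
f=cv2.imread("pics/top0.png");g=cv2.cvtColor(f,cv2.COLOR_BGR2GRAY)
Z=4
G=cv2.resize(g,None,fx=Z,fy=Z,interpolation=cv2.INTER_CUBIC)
def up(u): return (u+.5)/Z-.5
# handle top
sub=G[298*Z:326*Z,450*Z:470*Z];m=(sub>66).astype(np.uint8)
n,l,st,ce=cv2.connectedComponentsWithStats(m)
m2=(sub>66).astype(np.uint8); m2[:, :int(2.5*Z)]=0
c=max(cv2.findContours(m2,0,1)[0],key=cv2.contourArea);r=cv2.minAreaRect(c);print("handle",r[0][0]/Z+450,r[0][1]/Z+298,r[1][0]/Z,r[1][1]/Z,r[2])
bp=cv2.boxPoints(r)/Z+[450,298];B=np.array([onz("top",*p,.165) for p in bp]);print(B,B.mean(0));
d=B[1]-B[0];print(np.linalg.norm(d),np.degrees(np.arctan2(d[1],d[0])))
# fence top
sub=G[215*Z:240*Z,255*Z:330*Z]
m=(sub>70).astype(np.uint8)
n,l,st,ce=cv2.connectedComponentsWithStats(m)
for i in range(1,n):
    if st[i,4]>1000: print(st[i],ce[i]/Z+[255,215])
# table/hole z
s=g[246:278,278:312];S=G[250*Z:274*Z,284*Z:306*Z];m=(S<65).astype(np.uint8)
c=max(cv2.findContours(m,0,1)[0],key=cv2.contourArea);e=cv2.fitEllipse(c);p=[e[0][0]/Z+284-.4,e[0][1]/Z+250-.4];print("hole",p,e[1][0]/Z,e[1][1]/Z,onz("top",*p,.095))
for q in [(323,105),(588,68),(590,103),(325,140)]:
    print(onz("top",q[0]/4.7+195-.4,q[1]/4.7+205-.4,.145))
print("tbl")
for q in [(85,195),(645,116),(680,370)]: print(onz("top",q[0]/4.7+195-.4,q[1]/4.7+205-.4,.095))
for q in [(60,135),(693,47)]: print(onz("top",q[0]/4.7+195-.4,q[1]/4.7+205-.4,.1))
print("drift 2v",two((459.1-.4,308.9-.4),(203.7-.4,206.9-.4)))
E
```

```text
handle 458.875 306.75 17.5 12.75 90.0
[[ 0.4958 -0.2536  0.165 ]
 [ 0.4961 -0.2747  0.165 ]
 [ 0.4672 -0.2744  0.165 ]
 [ 0.4669 -0.2533  0.165 ]] [ 0.4815 -0.264   0.165 ]
0.021175350609906923 -89.25214458428732
[   0    0  300   47 7518] [281.9267 218.7391]
[  34   19  228   59 6563] [291.8477 226.9831]
[ 138   59  162   41 2692] [317.1093 236.7311]
hole [294.47668228149416, 261.40466461181643] 12.776899337768555 13.013370513916016 [0.557  0.0158 0.095 ]
[0.6139 0.0676 0.145 ]
[ 0.6286 -0.0299  0.145 ]
[ 0.6157 -0.0308  0.145 ]
[0.6009 0.0666 0.145 ]
tbl
[0.5832 0.1649 0.095 ]
[ 0.6162 -0.0513  0.095 ]
[ 0.5184 -0.0657  0.095 ]
[0.6059 0.1742 0.1   ]
[ 0.6427 -0.0695  0.1   ]
drift 2v (array([ 0.4786, -0.2626,  0.1649]), np.float64(0.00210616093944522))
```

```bash
python3 - <<'E'
from h import *
crop("pics/scene0.png","pics/s2.png",285,170,140,105,5.7,1.4)
crop("pics/scene0.png","pics/s3.png",180,190,60,80,7,1.4)
crop("pics/top0.png","pics/t3.png",195,255,75,75,8,4)
E
```

```text
(no output)
```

View pics/s2.png

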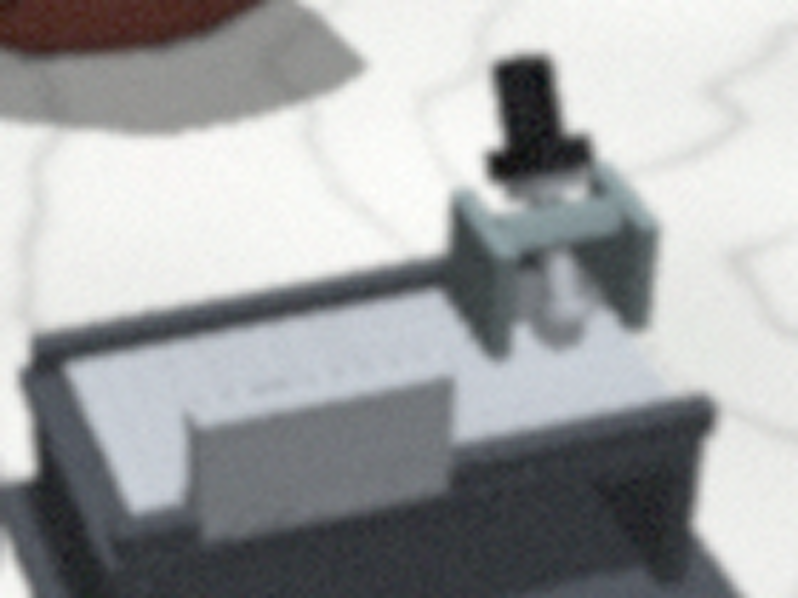

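View pics/s3.png

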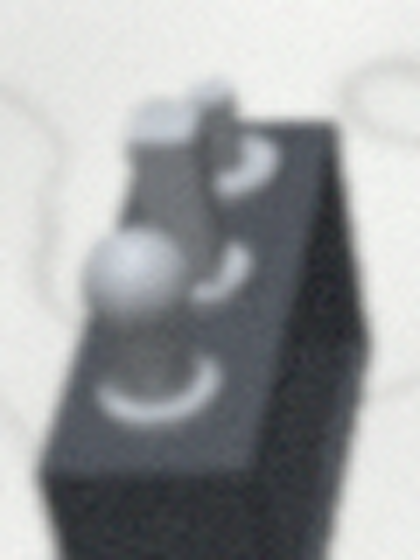

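View pics/t3.png

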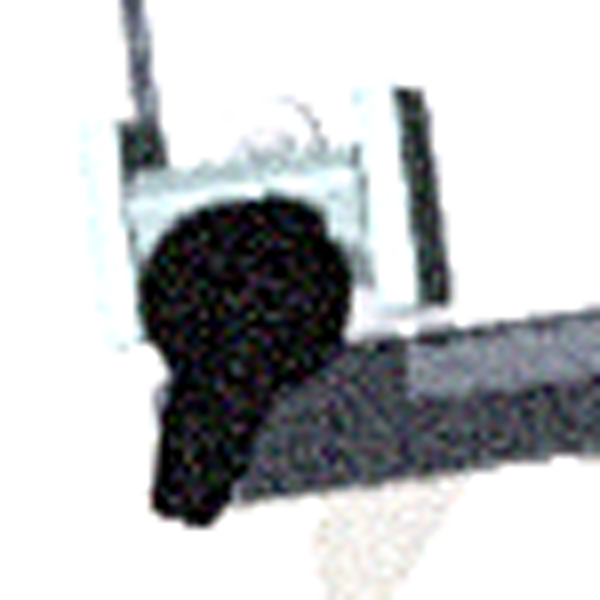

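```bash
cat >> h.py <<'E'
from scipy.spatial.transform import Rotation as Ro
def st():
    s=observe();R=Ro.from_rotvec(s["orientation"]).as_matrix()
    print("t",round(s["clock"],3),"p",np.array(s["position"]),"yaw",np.degrees(np.arctan2(R[1,0],R[0,0])).round(2),"z",R[:,2],"w",round(s["width"],4));print("q",np.array(s["q"]),"F",np.array(s["wrist_force"]),"T",np.array(s["wrist_torque"]));return s,R
def need(P,ax=None):
    s,R=st();d=R.T@(np.array(P)-s["position"]);print("shift units",d/.04)
    if ax is not None: print("twist",(Ro.from_matrix(R.T@ax)).as_rotvec())
E
python3 - <<'E'
from h import *
T=lambda x,y:(x/4.6+405-.4,y/4.6+240-.4)
for q in [(249,318),(222,287),(280,290),(277,350),(216,344)]: print(onz("top",*T(*q),.165))
print("collars drift,scriber",onz("top",*T(212,310),.106),onz("top",*T(195,465),.106))
print("scene handle top", [onz("scene",x/7+180-.4,y/7+190-.4,.165) for x,y in [(165,123)]])
print("top cam",ray("top",0,0)[0])
print("can",onz("top",375,282,.19))
need([.479,-.263,.239])
E
```

```text
[ 0.4782 -0.2637  0.165 ]
[ 0.4892 -0.2541  0.165 ]
[ 0.4884 -0.275   0.165 ]
[ 0.4669 -0.2737  0.165 ]
[ 0.4687 -0.2517  0.165 ]
collars drift,scriber [ 0.479  -0.2631  0.106 ] [ 0.42  -0.256  0.106]
scene handle top [array([ 0.4817, -0.2617,  0.165 ])]
top cam [ 0.5113 -0.0476  1.1059]
can [ 0.5206 -0.1223  0.19  ]
t 0.1 p [ 0.23   -0.4715  0.2388] yaw 26.0 z [-0.0004  0.0011 -1.    ] w 0.0855
q [-1.2563  0.2912 -0.154   1.1267 -0.      1.4315] F [-0.1803 -0.4126 -0.2813] T [-0.0329  0.0015  0.0214]
shift units [ 7.8794 -1.957  -0.0013]
```

Call:
drive_tool([
  {"slide": [0.98,-0.24,0],"twist": [0,0,0],"claw": 1},
  {"slide": [0.98,-0.24,0],"twist": [0,0,0],"claw": 1},
  {"slide": [0.98,-0.24,0],"twist": [0,0,0],"claw": 1},
  {"slide": [0.98,-0.24,0],"twist": [0,0,0],"claw": 1},
  {"slide": [0.98,-0.24,0],"twist": [0,0,0],"claw": 1},
  {"slide": [0.98,-0.24,0],"twist": [0,0,0],"claw": 1},
  {"slide": [0.98,-0.24,0],"twist": [0,0,0],"claw": 1},
  {"slide": [0.98,-0.24,0],"twist": [0,0,0],"claw": 1},
  {"slide": [0,0,0],"twist": [0,0,0.18],"claw": 1},
  {"slide": [0,0,0],"twist": [0,0,0.18],"claw": 1},
])

```text
clock: 1.35
position: [0.4786, -0.2646, 0.2388]
orientation: [-3.138, -0.14, 0.001]
wrist_force: [0.3, 0.6, -0.2]
width: 0.0855
```

Call:
drive_tool([
  {"slide": [0,-0.035,0],"twist": [0,0,0.164],"claw": 1},
  {"slide": [0,0,0.7],"twist": [0,0,0],"claw": 1},
  {"slide": [0,0,0.7],"twist": [0,0,0],"claw": 1},
  {"slide": [0,0,0.7],"twist": [0,0,0],"claw": 1},
  {"slide": [0,0,0.7],"twist": [0,0,0],"claw": 1},
  {"slide": [0,0,0],"twist": [0,0,0],"claw": 1},
  {"slide": [0,0,0],"twist": [0,0,0],"claw": 1},
  {"slide": [0,0,0],"twist": [0,0,0],"claw": 1},
  {"slide": [0,0,0],"twist": [0,0,0],"claw": 1},
  {"slide": [0,0,0],"twist": [0,0,0],"claw": 1},
], squeeze=50)

```text
clock: 2.6
position: [0.4784, -0.2641, 0.1277]
orientation: [3.139, -0.11, 0.001]
wrist_force: [-1.2, 0.3, -0.4]
width: 0.0852
```

```bash
python3 - <<'E'
from h import *
s,R=st()
f=grab_frame("top")[:,:,::-1]; crop(f,"pics/t4.png",380,230,130,150,4,2.2)
f=grab_frame("scene")[:,:,::-1]; crop(f,"pics/s4.png",150,130,130,150,4,1.4)
E
```

```text
t 2.6 p [ 0.4784 -0.2641  0.1277] yaw -4.02 z [ 0.0005 -0.0004 -1.    ] w 0.0852
q [-0.6382  0.4176 -0.277   0.8756 -0.      2.5736] F [-1.1594  0.2541 -0.4336] T [-0.0013  0.0236 -0.0079]
```

View pics/s4.png

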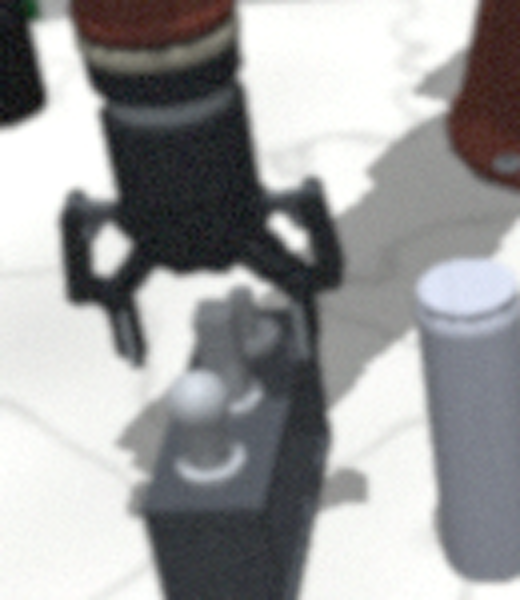

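View pics/t4.png

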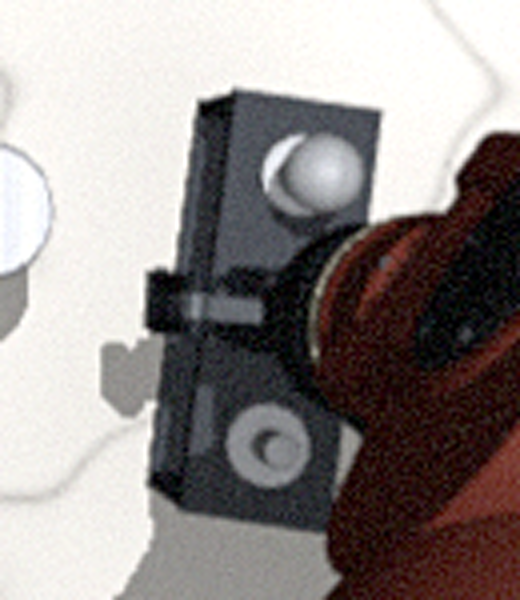

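Call:
drive_tool([
  {"slide": [0,0,0],"twist": [0,0,0],"claw": 0},
  {"slide": [0,0,0],"twist": [0,0,0],"claw": 0},
  {"slide": [0,0,0],"twist": [0,0,0],"claw": 0},
  {"slide": [0,0,0],"twist": [0,0,0],"claw": 0},
  {"slide": [0,0,0],"twist": [0,0,0],"claw": 0},
  {"slide": [0,0,0],"twist": [0,0,0],"claw": 0},
  {"slide": [0,0,0],"twist": [0,0,0],"claw": 0},
  {"slide": [0,0,0],"twist": [0,0,0],"claw": 0},
  {"slide": [0,0,-0.05],"twist": [0,0,0],"claw": 0},
  {"slide": [0,0,-0.05],"twist": [0,0,0],"claw": 0},
], squeeze=60)

```text
clock: 3.95
position: [0.4779, -0.2636, 0.1309]
orientation: [-3.139, 0.11, 0.001]
wrist_force: [-0.1, -0.9, -3.0]
width: 0.0216
```

```bash
python3 - <<'E'
from h import *
s,R=st()
E
```

```text
t 3.95 p [ 0.4779 -0.2636  0.1309] yaw -4.02 z [-0.0008  0.0008 -1.    ] w 0.0216
q [-0.6382  0.4145 -0.2723  0.8851  0.0001  2.5736] F [-0.0939 -0.9185 -3.0207] T [-0.0291 -0.026  -0.0636]
```

Call:
drive_tool([
  {"slide": [0,0,-0.5],"twist": [0,0,0],"claw": 0},
  {"slide": [0,0,-0.9],"twist": [0,0,0],"claw": 0},
  {"slide": [0,0,-0.9],"twist": [0,0,0],"claw": 0},
  {"slide": [0,0,-0.9],"twist": [0,0,0],"claw": 0},
  {"slide": [0,0,-0.9],"twist": [0,0,0],"claw": 0},
  {"slide": [0,0,-0.9],"twist": [0,0,0],"claw": 0},
  {"slide": [0,0,-0.4],"twist": [0,0,-0.09],"claw": 0},
  {"slide": [0,0,0],"twist": [0,0,-0.09],"claw": 0},
  {"slide": [0,0,0],"twist": [0,0,-0.1],"claw": 0},
  {"slide": [0,0,0],"twist": [0,0,0],"claw": 0},
])

```text
clock: 5.2
position: [0.4781, -0.2638, 0.347]
orientation: [-3.124, -0.328, 0.001]
wrist_force: [-0.3, 0.2, -2.7]
width: 0.0216
```

```bash
python3 - <<'E'
from h import *
need([.5575,.013,.345])
f=grab_frame("scene")[:,:,::-1]; crop(f,"pics/s5.png",130,70,170,190,3,1.4)
E
```

```text
t 5.2 p [ 0.4781 -0.2638  0.347 ] yaw 11.99 z [-0.0005  0.0005 -1.    ] w 0.0216
q [-0.6382  0.3016  0.1419  1.4118  0.0001  2.2942] F [-0.2597  0.1721 -2.6533] T [ 0.0205 -0.013   0.0078]
shift units [ 3.379  -6.3573  0.0535]
```

View pics/s5.png

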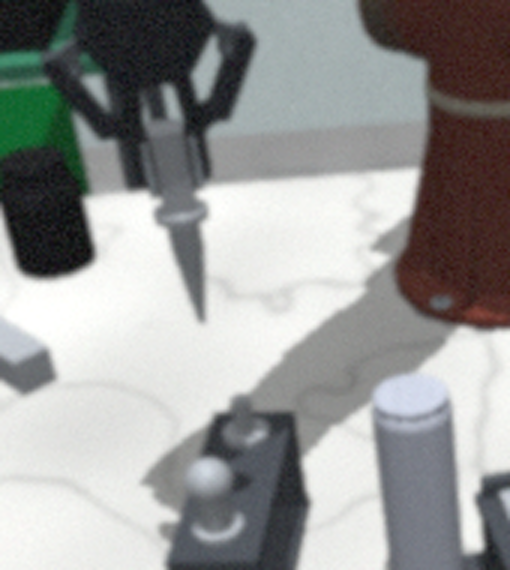

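Call:
drive_tool([
  {"slide": [0.3,-0.5,0],"twist": [0,0,0],"claw": 0},
  {"slide": [0.42,-0.8,0],"twist": [0,0,0],"claw": 0},
  {"slide": [0.42,-0.8,0],"twist": [0,0,0],"claw": 0},
  {"slide": [0.42,-0.8,0],"twist": [0,0,0],"claw": 0},
  {"slide": [0.42,-0.8,0],"twist": [0,0,0],"claw": 0},
  {"slide": [0.42,-0.8,0],"twist": [0,0,0],"claw": 0},
  {"slide": [0.42,-0.8,0],"twist": [0,0,0],"claw": 0},
  {"slide": [0.42,-0.8,0],"twist": [0,0,0],"claw": 0},
  {"slide": [0.14,-0.26,0],"twist": [0,0,0],"claw": 0},
  {"slide": [0,0,0.4],"twist": [0,0,0],"claw": 0},
])

```text
clock: 6.5
position: [0.5582, 0.0136, 0.3318]
orientation: [3.124, 0.329, 0.003]
wrist_force: [0.5, -0.4, -3.2]
width: 0.0216
```

```bash
python3 - <<'E'
from h import *
need([.5575,.013,.22])
f=grab_frame("scene")[:,:,::-1]; crop(f,"pics/s6.png",270,70,170,190,3,1.4)
f=grab_frame("top")[:,:,::-1]; crop(f,"pics/t6.png",195,205,170,125,4.7,2.2)
E
```

```text
t 6.5 p [0.5582 0.0136 0.3318] yaw 12.01 z [ 0.0018 -0.0004 -1.    ] w 0.0216
q [-0.1065  0.3254  0.1362  1.3799 -0.0002  2.8255] F [ 0.5273 -0.4028 -3.164 ] T [-0.0124 -0.0191 -0.0256]
shift units [-0.0236  0.0087  2.7957]
```

View pics/s6.png

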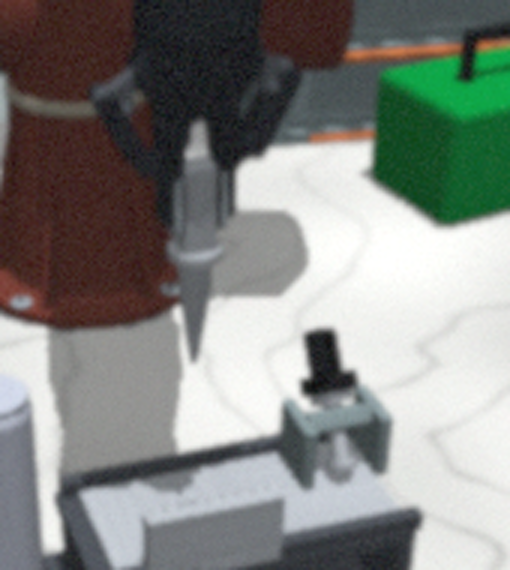

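View pics/t6.png

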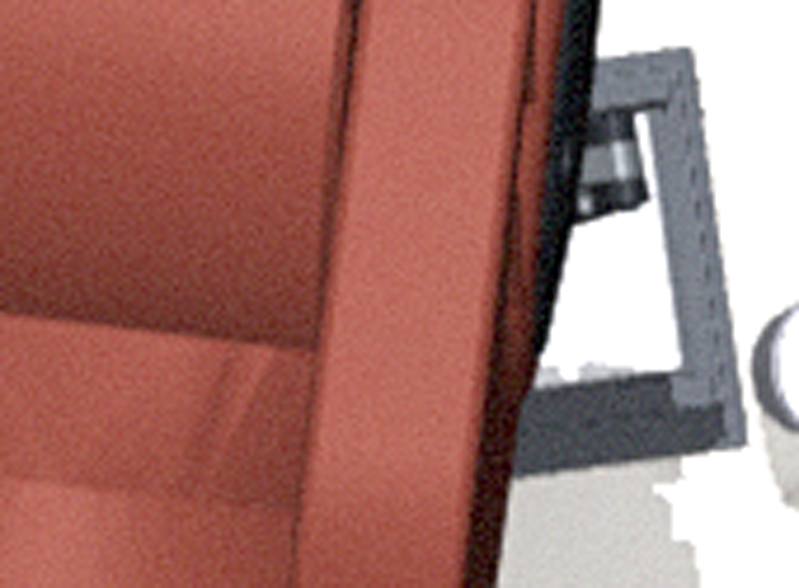

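```bash
python3 - <<'E'
from h import *
print(proj("scene",[.5582,.0136,.2241]), onz("scene",334-.3,190.3-.3,.2241))
print(proj("scene",[.5582,.0136,.3041]))
# collar bottom ellipse centre approx (196,252)/3
print(196/3+270,252/3+70)
E
```

```text
(np.float64(333.47342991458294), np.float64(190.53175289524887)) [0.5563 0.0144 0.2241]
(np.float64(333.75766897128403), np.float64(155.2892324978738))
335.3333333333333 154.0
```

Call:
drive_tool([
  {"slide": [-0.02,0,0.5],"twist": [0,0,0],"claw": 0},
  {"slide": [0,0,0.8],"twist": [0,0,0],"claw": 0},
  {"slide": [0,0,0.8],"twist": [0,0,0],"claw": 0},
  {"slide": [0,0,0.6],"twist": [0,0,0],"claw": 0},
  {"slide": [0,0,0.3],"twist": [0,0,0],"claw": 0},
  {"slide": [0,0,0.2],"twist": [0,0,0],"claw": 0},
  {"slide": [0,0,0.2],"twist": [0,0,0],"claw": 0},
  {"slide": [0,0,0.2],"twist": [0,0,0],"claw": 0},
  {"slide": [0,0,0],"twist": [0,0,0],"claw": 0},
  {"slide": [0,0,0],"twist": [0,0,0],"claw": 0},
])

```text
clock: 7.85
position: [0.5569, 0.0129, 0.1876]
orientation: [3.124, 0.329, 0.001]
wrist_force: [-1.0, -0.5, -2.3]
width: 0.0218
```

```bash
python3 - <<'E'
from h import *
need([.5575,.0135,.165])
f=grab_frame("scene")[:,:,::-1]; crop(f,"pics/s7.png",270,100,170,190,3,1.4)
E
```

```text
t 7.85 p [0.5569 0.0129 0.1876] yaw 12.02 z [ 0.0005 -0.     -1.    ] w 0.0218
q [-0.1082  0.3839 -0.1581  1.0284  0.      2.8236] F [-0.995  -0.4978 -2.3242] T [ 0.0383 -0.0346 -0.0016]
shift units [ 0.0181 -0.0125  0.5649]
```

View pics/s7.png

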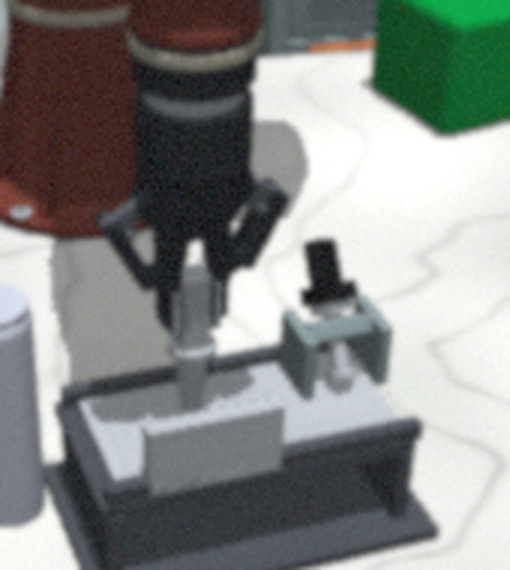

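Call:
drive_tool([
  {"slide": [0.01,0.015,0.12],"twist": [0,0,0],"claw": 0},
  {"slide": [0,0.015,0.12],"twist": [0,0,0],"claw": 0},
  {"slide": [0,0.015,0.12],"twist": [0,0,0],"claw": 0},
  {"slide": [0,0.015,0.12],"twist": [0,0,0],"claw": 0},
  {"slide": [0,0,0.1],"twist": [0,0,0],"claw": 0},
  {"slide": [0,0,0.1],"twist": [0,0,0],"claw": 0},
  {"slide": [0,0,0],"twist": [0,0,0],"claw": 0},
  {"slide": [0,0,0],"twist": [0,0,0],"claw": 0},
  {"slide": [0,0,0],"twist": [0,0,0],"claw": 0},
  {"slide": [0,0,0],"twist": [0,0,0],"claw": 0},
])

```text
clock: 9.15
position: [0.5574, 0.0106, 0.16]
orientation: [-3.124, -0.329, 0.001]
wrist_force: [-2.5, 2.7, -4.3]
width: 0.0219
```

```bash
python3 - <<'E'
from h import *
need([.5577,.0105,.14])
E
```

```text
t 9.15 p [0.5574 0.0106 0.16  ] yaw 12.02 z [-0.0004  0.0001 -1.    ] w 0.0219
q [-0.1121  0.4074 -0.199   0.9648  0.      2.8197] F [-2.5356  2.6518 -4.3343] T [ 0.7698  0.4627 -0.0259]
shift units [0.0075 0.0042 0.5002]
```

Call:
drive_tool([
  {"slide": [-0.015,0,0],"twist": [0,0,0],"claw": 0},
  {"slide": [0,0,0.04],"twist": [0,0,0],"claw": 0},
  {"slide": [0,0,0.04],"twist": [0,0,0],"claw": 0},
  {"slide": [0,0,0.04],"twist": [0,0,0],"claw": 0},
  {"slide": [0,0,0.04],"twist": [0,0,0],"claw": 0},
  {"slide": [0,0,0.04],"twist": [0,0,0],"claw": 0},
  {"slide": [0,0,0],"twist": [0,0,0],"claw": 0},
  {"slide": [0,0,0],"twist": [0,0,0],"claw": 0},
  {"slide": [0,0,0],"twist": [0,0,0],"claw": 0},
  {"slide": [0,0,0],"twist": [0,0,0],"claw": 0},
])

```text
clock: 10.4
position: [0.5569, 0.0104, 0.152]
orientation: [-3.124, -0.329, 0.0]
wrist_force: [-0.3, 2.4, -4.1]
width: 0.0217
```

```bash
python3 - <<'E'
from h import *
need([.5577,.0105,.14])
E
```

```text
t 10.4 p [0.5569 0.0104 0.152 ] yaw 12.02 z [-0.0002 -0.     -1.    ] w 0.0217
q [-0.1125  0.4135 -0.2124  0.9451 -0.      2.8193] F [-0.339   2.4006 -4.0544] T [ 0.7453  0.1287 -0.0176]
shift units [0.0192 0.0027 0.2997]
```

Call:
drive_tool([
  {"slide": [0,0,0.04],"twist": [0,0,0],"claw": 0},
  {"slide": [0,0,0.04],"twist": [0,0,0],"claw": 0},
  {"slide": [0,0,0.04],"twist": [0,0,0],"claw": 0},
  {"slide": [0,0,0.04],"twist": [0,0,0],"claw": 0},
  {"slide": [0,0,0.04],"twist": [0,0,0],"claw": 0},
  {"slide": [0,0,0.04],"twist": [0,0,0],"claw": 0},
  {"slide": [0,0,0],"twist": [0,0,0],"claw": 0},
  {"slide": [0,0,0],"twist": [0,0,0],"claw": 0},
  {"slide": [0,0,0],"twist": [0,0,0],"claw": 0},
  {"slide": [0,0,0],"twist": [0,0,0],"claw": 0},
])

```text
clock: 11.65
position: [0.5569, 0.0105, 0.1424]
orientation: [-3.124, -0.329, 0.001]
wrist_force: [-0.4, 2.2, -4.8]
width: 0.0219
```

```bash
python3 - <<'E'
from h import *
need([.5577,.0105,.122])
E
```

```text
t 11.65 p [0.5569 0.0105 0.1424] yaw 12.02 z [-0.0003 -0.     -1.    ] w 0.0219
q [-0.1125  0.4223 -0.2263  0.9226 -0.0001  2.8193] F [-0.4109  2.1537 -4.7564] T [ 0.6837  0.2727 -0.0432]
shift units [0.0206 0.0031 0.5091]
```

Call:
drive_tool([
  {"slide": [0,0,0.04],"twist": [0,0,0],"claw": 0},
  {"slide": [0,0,0.04],"twist": [0,0,0],"claw": 0},
  {"slide": [0,0,0.04],"twist": [0,0,0],"claw": 0},
  {"slide": [0,0,0.04],"twist": [0,0,0],"claw": 0},
  {"slide": [0,0,0.04],"twist": [0,0,0],"claw": 0},
  {"slide": [0,0,0.04],"twist": [0,0,0],"claw": 0},
  {"slide": [0,0,0],"twist": [0,0,0],"claw": 0},
  {"slide": [0,0,0],"twist": [0,0,0],"claw": 0},
  {"slide": [0,0,0],"twist": [0,0,0],"claw": 0},
  {"slide": [0,0,0],"twist": [0,0,0],"claw": 0},
])

```text
clock: 12.9
position: [0.5569, 0.0105, 0.1328]
orientation: [-3.124, -0.329, 0.0]
wrist_force: [0.0, 2.8, -4.5]
width: 0.0215
```

```bash
python3 - <<'E'
from h import *
need([.5577,.0105,.122])
E
```

```text
t 12.9 p [0.5569 0.0105 0.1328] yaw 12.02 z [-0.0002  0.     -1.    ] w 0.0215
q [-0.1125  0.4314 -0.2395  0.9001 -0.      2.8193] F [ 0.0325  2.8004 -4.482 ] T [ 0.605   0.1684 -0.0096]
shift units [0.0187 0.0028 0.2701]
```

Call:
drive_tool([
  {"slide": [0,0,0.04],"twist": [0,0,0],"claw": 0},
  {"slide": [0,0,0.04],"twist": [0,0,0],"claw": 0},
  {"slide": [0,0,0.04],"twist": [0,0,0],"claw": 0},
  {"slide": [0,0,0.04],"twist": [0,0,0],"claw": 0},
  {"slide": [0,0,0.04],"twist": [0,0,0],"claw": 0},
  {"slide": [0,0,0.03],"twist": [0,0,0],"claw": 0},
  {"slide": [0,0,0.02],"twist": [0,0,0],"claw": 0},
  {"slide": [0,0,0],"twist": [0,0,0],"claw": 0},
  {"slide": [0,0,0],"twist": [0,0,0],"claw": 0},
  {"slide": [0,0,0],"twist": [0,0,0],"claw": 0},
])

```text
clock: 14.15
position: [0.557, 0.0104, 0.1228]
orientation: [3.124, 0.329, -0.0]
wrist_force: [-0.9, 1.7, -2.5]
width: 0.0214
```

```bash
python3 - <<'E'
from h import *
need([.5577,.0105,.122])
f=grab_frame("scene")[:,:,::-1]; crop(f,"pics/s8.png",290,140,130,120,5,1.4)
E
```

```text
t 14.15 p [0.557  0.0104 0.1228] yaw 12.02 z [-0.0001 -0.     -1.    ] w 0.0214
q [-0.1125  0.4412 -0.2529  0.8767 -0.      2.8193] F [-0.8743  1.7087 -2.5167] T [ 0.6127  0.1884 -0.0359]
shift units [0.0178 0.0024 0.0208]
```

View pics/s8.png

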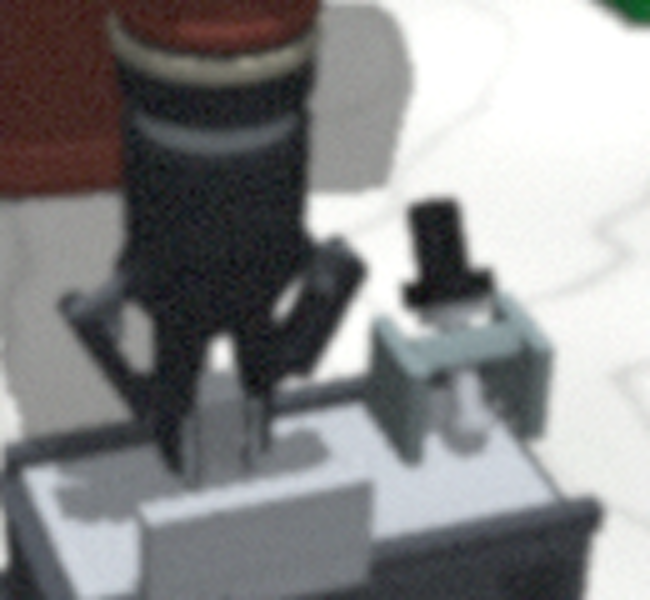

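Call:
drive_tool([
  {"slide": [0,0,0.02],"twist": [0,0,0],"claw": 0},
  {"slide": [0,0,0.02],"twist": [0,0,0],"claw": 0},
  {"slide": [0,0,0],"twist": [0,0,0],"claw": 0},
  {"slide": [0,0,0],"twist": [0,0,0],"claw": 0},
  {"slide": [0,0,0],"twist": [0,0,0],"claw": 0},
  {"slide": [0,0,0],"twist": [0,0,0],"claw": 0},
  {"slide": [0,0,0],"twist": [0,0,0],"claw": 0},
  {"slide": [0,0,0],"twist": [0,0,0],"claw": 0},
  {"slide": [0,0,0],"twist": [0,0,0],"claw": 0},
  {"slide": [0,0,0],"twist": [0,0,0],"claw": 0},
])

```text
clock: 15.45
position: [0.5572, 0.0103, 0.1224]
orientation: [3.124, 0.329, 0.001]
wrist_force: [-5.4, 1.5, 10.2]
width: 0.0216
```

```bash
python3 - <<'E'
from h import *
need([.5577,.0105,.122])
E
```

```text
t 15.45 p [0.5572 0.0103 0.1224] yaw 12.02 z [ 0.0009 -0.0005 -1.    ] w 0.0216
q [-0.1125  0.4412 -0.2542  0.8744 -0.0004  2.8193] F [-5.4073  1.5398 10.2026] T [0.4777 1.2292 0.0341]
shift units [ 0.0146 -0.0026  0.0108]
```

Call:
drive_tool([
  {"slide": [0,0,-0.02],"twist": [0,0,0],"claw": 0},
  {"slide": [0,0,0],"twist": [0,0,0],"claw": 0.7},
  {"slide": [0,0,0],"twist": [0,0,0],"claw": 0.7},
  {"slide": [0,0,0],"twist": [0,0,0],"claw": 0.7},
  {"slide": [0,0,0],"twist": [0,0,0],"claw": 0.7},
  {"slide": [0,0,0],"twist": [0,0,0],"claw": 0.7},
  {"slide": [0,0,-0.3],"twist": [0,0,0],"claw": 0.7},
  {"slide": [0,0,-0.8],"twist": [0,0,0],"claw": 0.7},
  {"slide": [0,0,-0.9],"twist": [0,0,0],"claw": 0.7},
  {"slide": [0,0,-0.9],"twist": [0,0,0],"claw": 0.7},
])

```text
clock: 16.7
position: [0.557, 0.0105, 0.2401]
orientation: [3.124, 0.329, 0.001]
wrist_force: [0.6, -0.1, 0.3]
width: 0.0599
```

```bash
python3 - <<'E'
from h import *
st()
f=grab_frame("scene")[:,:,::-1]; crop(f,"pics/s9.png",290,140,130,120,5,1.4)
E
```

```text
t 16.7 p [0.557  0.0105 0.2401] yaw 12.02 z [ 0.0008 -0.0001 -1.    ] w 0.0599
q [-0.1124  0.3508 -0.0653  1.1539 -0.      2.8193] F [ 0.5734 -0.0877  0.2896] T [ 0.045  -0.0559 -0.0116]
```

View pics/s9.png

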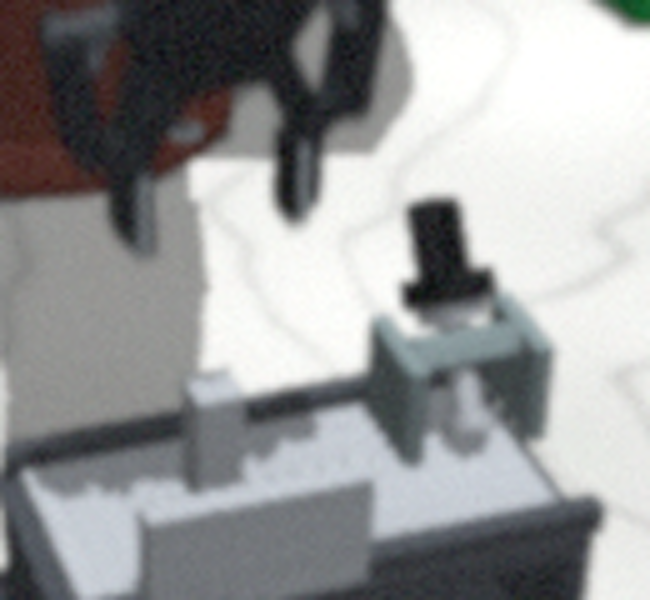

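```bash
cat > k.py <<'E'
from h import *
psi=.15
fx=np.array([np.cos(psi),np.sin(psi),0]);fy=np.array([-np.sin(psi),np.cos(psi),0]);z=np.array([0,0,1.])
a=np.cos(.6)*z-np.sin(.6)*fx
e1=np.cos(.6)*fx+np.sin(.6)*z
E
python3 - <<'E'
from k import *
f=cv2.imread("pics/top0.png");print(f[290:320:3,210:240].max(2))
Ct=(195+245/8-.4,255+303/8-.4);Cs=(285+542/5.7-.4,170+166/5.7-.4)
C,g=two(Ct,Cs);print("C",C,g)
F=np.array([.5578,.0103,0]);print("fixture coords",(C-F)@fx,(C-F)@fy)
t3=lambda p:((p[0]+.4-195)*8,(p[1]+.4-255)*8)
s2=lambda p:((p[0]+.4-285)*5.7,(p[1]+.4-170)*5.7)
for ph in np.radians([-20,-10,-5,0,5,10,20]):
    xb=np.cos(ph)*e1+np.sin(ph)*fy; yb=np.cross(a,xb)
    P=C+.031*a
    B=P+.012*a
    print(np.degrees(ph).round(),"top low corners",*[np.round(t3(proj("top",B-.033*xb+s*.008*yb))) for s in(-1,1)],np.round(t3(proj("top",B-.036*a-.033*xb))),"scene hi",*[np.round(s2(proj("scene",B+.033*xb+s*.008*yb))) for s in(-1,1)],"base",*[np.round(s2(proj("scene",B-.036*a+.033*xb+s*.008*yb))) for s in (-1,1)], "far",*[np.round(s2(proj("scene",B-.033*xb+s*.008*yb))) for s in(-1,1)])
E
```

```text
[[ 77  64  19   1   1  12   1  12   1   8  14   1   2   0   1   0  16  11
   15  15  10   4   2  10   5   4   8   0  11  40]
 [ 73  72  22  10   0  13  10  13  12   7   6   0  12   1  13   4   1  11
    1   3   7   5   4  14   2  13   0   8  14  64]
 [ 75  75  59  16   0  13   5   8  11   0  13   3   5  11   8   2  15  11
    9   8  10   6   6   5   9   2   0  11  51  58]
 [ 84  93  96 105  82  22   2   4   3  13   2   6   8   4   3  11   5   9
    0  14   4   5   9  13   0  13  13  15  22  19]
 [100 101 103 103  88  51  22   6   3   6   9   7  16   1   0   3   9  16
   14   1   3   5   3  17  15  13  28  20  16  14]
 [100 102 102  95  40  29   6  11   6   4   5   7   8  14  11  12  11   7
    4  15  23  22  24  21  24  26  19  24  13  18]
 [ 99 102 102 105  56  12   0   5   9  15   3   6   6   7  20  15   4  13
   14  20  24  21  20  22  24  20  15   8  23  19]
 [100 101 105 106  40   0   2   1  15   9   0   9   0  11   7   8  13  23
   19  16  18  17  25  17  27  15  21  12  21  20]
 [ 99 103 104  93  23   0  10  12   9  12   3  14  10  10   0  15  20  20
   12  16  18  24  23  20 
[... 583 characters left out ...]
 [202. 555.] [256. 448.] scene hi [525.  56.] [565.  49.] base [541. 149.] [581. 142.] far [480.  68.] [517.  62.]
0.0 top low corners [293. 545.] [217. 556.] [269. 446.] scene hi [533.  55.] [571.  48.] base [549. 148.] [587. 141.] far [473.  69.] [510.  63.]
5.0 top low corners [306. 540.] [231. 556.] [282. 444.] scene hi [540.  53.] [577.  47.] base [556. 146.] [593. 140.] far [468.  70.] [503.  64.]
10.0 top low corners [318. 534.] [246. 555.] [295. 441.] scene hi [548.  52.] [583.  46.] base [564. 145.] [599. 138.] far [462.  71.] [496.  65.]
20.0 top low corners [341. 520.] [274. 551.] [319. 432.] scene hi [562.  50.] [592.  45.] base [578. 142.] [608. 137.] far [453.  73.] [482.  68.]
```

Call:
drive_tool([
  {"slide": [0,0,-0.9],"twist": [0,0,0],"claw": 1},
  {"slide": [0,0,-0.9],"twist": [0,0,0],"claw": 1},
  {"slide": [0,0,-0.9],"twist": [0,0,0],"claw": 1},
  {"slide": [-0.67,0.8,0],"twist": [0,0,0],"claw": 1},
  {"slide": [-0.67,0.8,0],"twist": [0,0,0],"claw": 1},
  {"slide": [-0.67,0.8,0],"twist": [0,0,0],"claw": 1},
  {"slide": [-0.67,0.8,0],"twist": [0,0,0],"claw": 1},
  {"slide": [-0.67,0.8,0],"twist": [0,0,0],"claw": 1},
  {"slide": [-0.67,0.8,0],"twist": [0,0,0],"claw": 1},
  {"slide": [-0.67,0.8,0],"twist": [0,0,0],"claw": 1},
])

```text
clock: 18.0
position: [0.4194, -0.2488, 0.3469]
orientation: [3.124, 0.329, 0.001]
wrist_force: [-0.1, 0.0, -1.0]
width: 0.0858
```

Call:
drive_tool([
  {"slide": [0,0,0],"twist": [0,0,-0.18],"claw": 1},
  {"slide": [0,0,0],"twist": [0,0,-0.18],"claw": 1},
  {"slide": [0,0,0],"twist": [0,0,-0.18],"claw": 1},
  {"slide": [0,0,0],"twist": [0,0,-0.18],"claw": 1},
  {"slide": [0,0,0],"twist": [0,0,-0.18],"claw": 1},
  {"slide": [0,0,0],"twist": [0,0,-0.18],"claw": 1},
  {"slide": [0,0,0],"twist": [0,0,-0.18],"claw": 1},
  {"slide": [0,0,0],"twist": [0,0,-0.18],"claw": 1},
  {"slide": [0,0,0],"twist": [0,0,-0.18],"claw": 1},
  {"slide": [0,0,0],"twist": [0,0,-0.18],"claw": 1},
])

```text
clock: 19.25
position: [0.4201, -0.2476, 0.3468]
orientation: [1.676, 2.656, -0.0]
wrist_force: [0.1, 0.1, 0.0]
width: 0.0854
```

```bash
python3 - <<'E'
from h import *
st()
A={}
for n in ("top","scene"):
    A[n]=np.mean([grab_frame(n)[:,:,::-1].astype(float) for _ in range(12)],0); np.save(f"pics/{n}_avg.npy",A[n])
crop(A["top"],"pics/t10.png",195,205,170,125,4.7,2.2)
crop(A["top"],"pics/t11.png",195,255,75,75,8,7)
crop(A["scene"],"pics/s10.png",360,170,60,60,10,2.5)
st()
E
```

```text
t 19.25 p [ 0.4201 -0.2476  0.3468] yaw 115.49 z [ 0.0006 -0.0005 -1.    ] w 0.0854
q [-0.6827  0.1817 -0.016   1.3722 -0.      0.4432] F [0.131  0.089  0.0355] T [-0.0458  0.0006  0.0068]
t 20.45 p [ 0.4202 -0.2477  0.3461] yaw 115.15 z [-0.  0. -1.] w 0.0852
q [-0.6827  0.1827 -0.0167  1.3715  0.      0.4491] F [ 0.7953 -0.4047  0.0165] T [ 0.0031  0.0085 -0.0005]
```

View pics/t10.png

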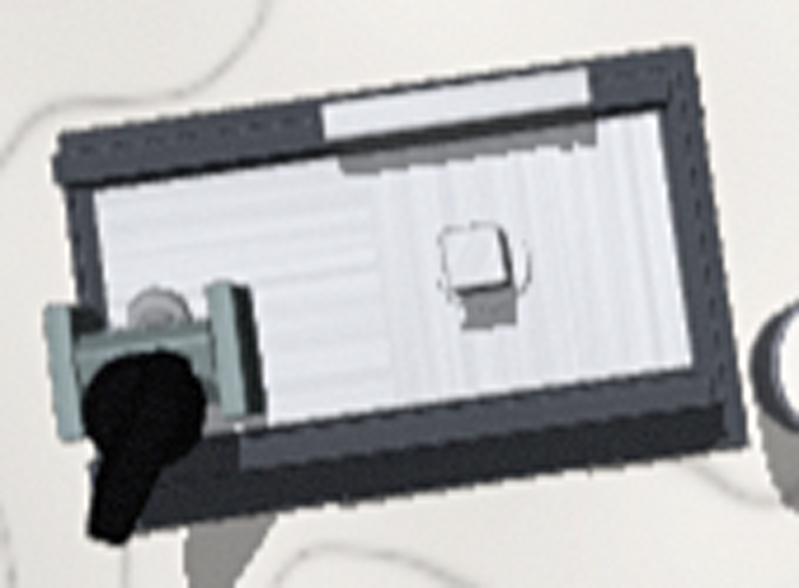

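View pics/t11.png

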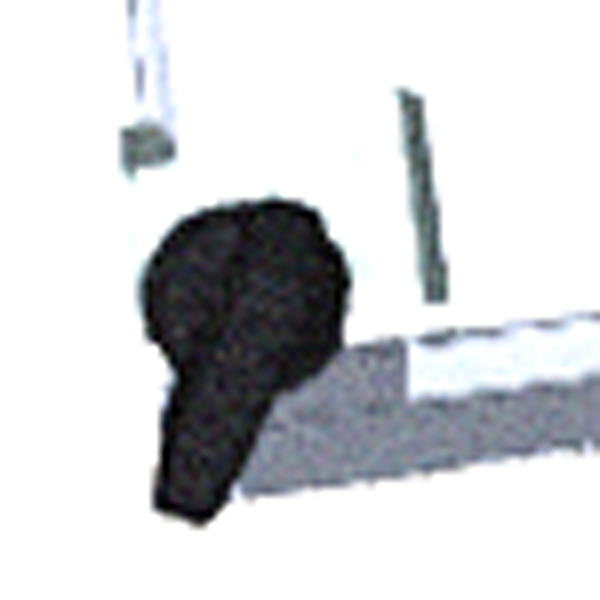

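View pics/s10.png

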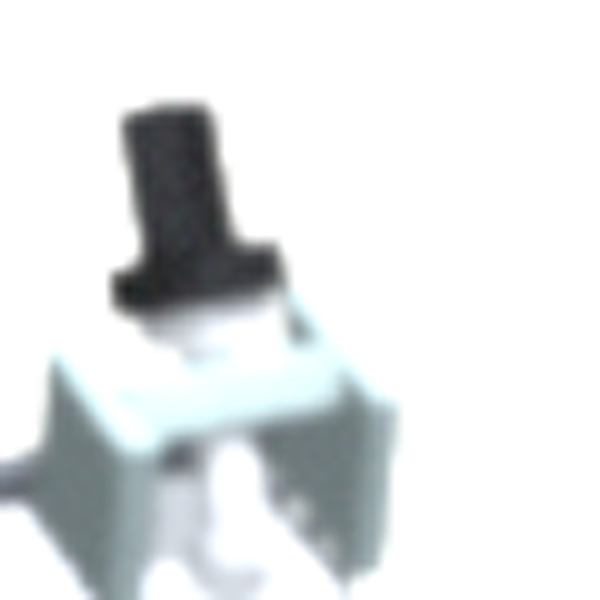

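```bash
python3 - <<'E'
from h import *
A=np.load("pics/top_avg.npy");B=cv2.GaussianBlur(A,(0,0),.6)
crop(np.clip((B-4)*24,0,255),"pics/t12.png",205,275,40,50,12,1)
S=np.load("pics/scene_avg.npy");B=cv2.GaussianBlur(S,(0,0),.6);print(S[185:200,378].astype(int).tolist()[:3],A[300,222],A[285,230])
crop(np.clip((B-8)*8,0,255),"pics/s12.png",368,176,26,30,20,1)
E
```

```text
[[21, 20, 20], [24, 22, 21], [22, 20, 20]] [5.25   4.3333 4.9167] [5.0833 4.5    3.75  ]
```

View pics/t12.png

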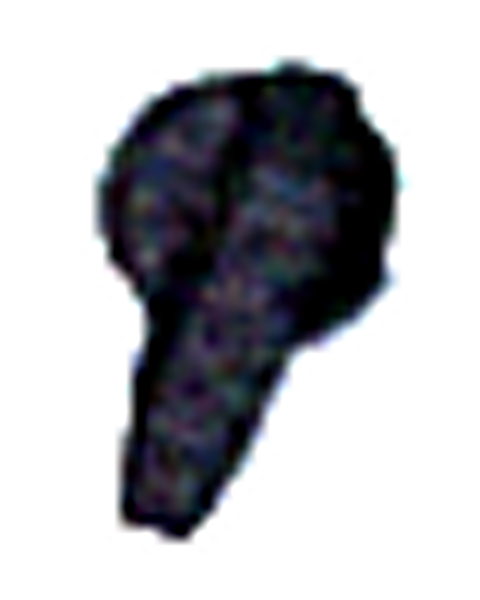

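View pics/s12.png

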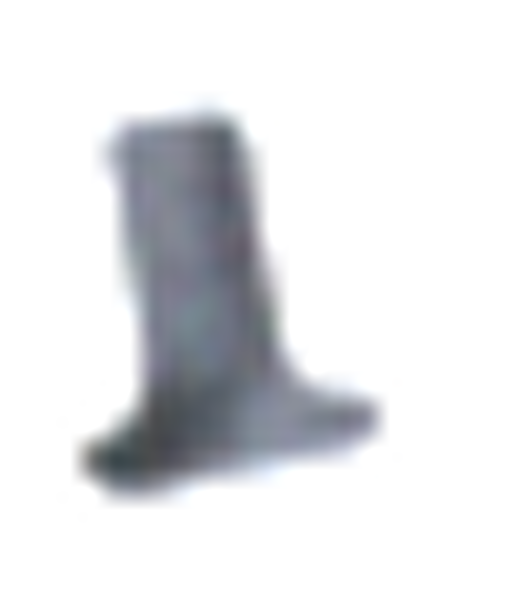

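```bash
cat > kk.py <<'E'
from k import *
from scipy.optimize import least_squares
obs=dict(topLow=(155/12+205-.46,525/12+275-.46),scHi=(180/20+368-.47,122/20+176-.47),scHub=(232/20+368-.47,440/20+176-.47),topHub=(250/12+205-.46,193/12+275-.46))
def pts(v):
    P=v[:3];ph=v[3];xb=np.cos(ph)*e1+np.sin(ph)*fy
    return dict(topLow=proj("top",P+.012*a-.033*xb),scHi=proj("scene",P+.012*a+.033*xb),scHub=proj("scene",P-.031*a),topHub=proj("top",P-.031*a))
def fit(keys):
    r=least_squares(lambda v:np.concatenate([(np.array(pts(v)[k])-obs[k]) for k in keys]),[.49,.13,.18,-.3],x_scale=[.01,.01,.01,.1])
    return r
E
python3 - <<'E'
from kk import *
F=np.array([.5578,.0103,0])
for ks in (["topLow","scHi"],["scHub","topHub"],["topLow","scHi","scHub"],list(obs)):
    r=fit(ks);v=r.x;print(ks,v[:3],np.degrees(v[3]),"fix",(v[:3]-F)@fx,(v[:3]-F)@fy,"res",r.fun)
E
```

```text
['topLow', 'scHi'] [0.4911 0.1282 0.1797] -24.525203562615786 fix -0.048324212660403695 0.12651360982394308 res [-0. -0. -0. -0.]
['scHub', 'topHub'] [0.4862 0.1252 0.1852] -17.188733853924695 fix -0.05357414760436768 0.12433101706307625 res [-0.2081  0.0281 -0.1537 -0.0332]
['topLow', 'scHi', 'scHub'] [0.4911 0.1267 0.1838] -24.920241711742698 fix -0.048530199048455416 0.12510347258500296 res [ 0.2227  0.1178 -0.6214 -1.5854  0.9675  1.6603]
['topLow', 'scHi', 'scHub', 'topHub'] [0.4887 0.1267 0.1821] -25.27973379107388 fix -0.05091982333793006 0.1254444068340792 res [ 0.2763  1.5084 -1.056  -1.4341  0.627   1.7347 -0.6501 -1.5128]
```

```bash
cat >> kk.py <<'E'
def ori(phdeg):
    ph=np.radians(phdeg);xb=np.cos(ph)*e1+np.sin(ph)*fy
    zt=-a;xt=-xb;yt=np.cross(zt,xt);return np.c_[xt,yt,zt]
P0=np.array([.4895,.127,.182])
E
python3 - <<'E'
from kk import *
need(P0+.12*a,ori(-25)); print(P0+.12*a,ori(-25),P0-.009*a)
E
```

```text
t 20.45 p [ 0.4202 -0.2477  0.3461] yaw 115.15 z [-0.  0. -1.] w 0.0852
q [-0.6827  0.1827 -0.0167  1.3715  0.      0.4491] F [ 0.7953 -0.4047  0.0165] T [ 0.0031  0.0085 -0.0005]
shift units [8.2253 3.9268 1.6268]
twist [-0.4678 -0.4035 -0.8194]
[0.4225 0.1169 0.281 ] [[-0.8028  0.2094  0.5583]
 [ 0.3061  0.9483  0.0844]
 [-0.5117  0.2386 -0.8253]] [0.4945 0.1278 0.1746]
```

Call:
drive_tool([
  {"slide": [0.914,0.436,0.18],"twist": [0,0,0],"claw": 1},
  {"slide": [0.914,0.436,0.18],"twist": [0,0,0],"claw": 1},
  {"slide": [0.914,0.436,0.18],"twist": [0,0,0],"claw": 1},
  {"slide": [0.914,0.436,0.18],"twist": [0,0,0],"claw": 1},
  {"slide": [0.914,0.436,0.18],"twist": [0,0,0],"claw": 1},
  {"slide": [0.914,0.436,0.18],"twist": [0,0,0],"claw": 1},
  {"slide": [0.914,0.436,0.18],"twist": [0,0,0],"claw": 1},
  {"slide": [0.914,0.436,0.18],"twist": [0,0,0],"claw": 1},
  {"slide": [0.914,0.436,0.18],"twist": [0,0,0],"claw": 1},
  {"slide": [0,0,0],"twist": [-0.078,-0.067,-0.137],"claw": 1},
])

```text
clock: 21.7
position: [0.4231, 0.1187, 0.2802]
orientation: [1.446, 2.678, 0.045]
wrist_force: [-0.3, -0.6, -0.6]
width: 0.0854
```

Call:
drive_tool([
  {"slide": [0,0,0],"twist": [-0.078,-0.067,-0.137],"claw": 1},
  {"slide": [0,0,0],"twist": [-0.078,-0.067,-0.137],"claw": 1},
  {"slide": [0,0,0],"twist": [-0.078,-0.067,-0.137],"claw": 1},
  {"slide": [0,0,0],"twist": [-0.078,-0.067,-0.137],"claw": 1},
  {"slide": [0,0,0],"twist": [-0.078,-0.067,-0.137],"claw": 1},
  {"slide": [0,0,0],"twist": [0,0,0],"claw": 1},
  {"slide": [0,0,0],"twist": [0,0,0],"claw": 1},
  {"slide": [0,0,0],"twist": [0,0,0],"claw": 1},
  {"slide": [0,0,0],"twist": [0,0,0],"claw": 1},
  {"slide": [0,0,0],"twist": [0,0,0],"claw": 1},
])

```text
clock: 22.95
position: [0.4226, 0.117, 0.2813]
orientation: [0.362, 2.534, 0.23]
wrist_force: [0.5, 0.7, -0.5]
width: 0.0853
```

```bash
python3 - <<'E'
from kk import *
need(P0+.12*a,ori(-25)); print()
need(P0-.009*a)
f=grab_frame("scene")[:,:,::-1]; crop(f,"pics/s13.png",300,70,130,150,4,1.4)
E
```

```text
t 22.95 p [0.4226 0.117  0.2813] yaw 159.29 z [ 0.5568  0.0862 -0.8262] w 0.0853
q [ 0.0675 -0.3645 -0.8667  0.4719  0.0484  0.3663] F [ 0.5301  0.6755 -0.5099] T [-0.0692  0.5925 -0.0632]
shift units [ 0.005  -0.0047  0.0037]
twist [ 0.0012 -0.0022  0.0018]

t 22.95 p [0.4226 0.117  0.2813] yaw 159.29 z [ 0.5568  0.0862 -0.8262] w 0.0853
q [ 0.0675 -0.3645 -0.8667  0.4719  0.0484  0.3663] F [ 0.5301  0.6755 -0.5099] T [-0.0692  0.5925 -0.0632]
shift units [-0.0021 -0.0085  3.2287]
```

View pics/s13.png

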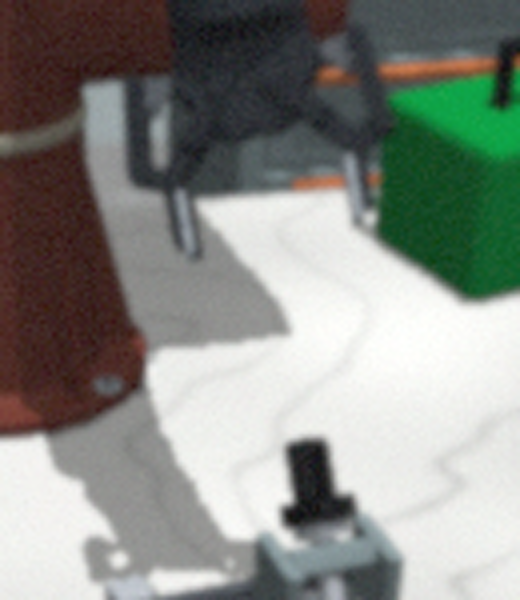

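Call:
drive_tool([
  {"slide": [0,0,0.5],"twist": [0,0,0],"claw": 1},
  {"slide": [0,0,0.5],"twist": [0,0,0],"claw": 1},
  {"slide": [0,0,0.5],"twist": [0,0,0],"claw": 1},
  {"slide": [0,0,0.5],"twist": [0,0,0],"claw": 1},
  {"slide": [0,0,0.4],"twist": [0,0,0],"claw": 1},
  {"slide": [0,0,0.3],"twist": [0,0,0],"claw": 1},
  {"slide": [0,0,0.2],"twist": [0,0,0],"claw": 1},
  {"slide": [0,0,0],"twist": [0,0,0],"claw": 1},
  {"slide": [0,0,0],"twist": [0,0,0],"claw": 1},
  {"slide": [0,0,0],"twist": [0,0,0],"claw": 1},
])

```text
clock: 24.25
position: [0.4871, 0.1269, 0.186]
orientation: [0.362, 2.532, 0.23]
wrist_force: [0.4, -0.2, -0.4]
width: 0.0857
```

```bash
python3 - <<'E'
from kk import *
need(P0-.009*a,ori(-25))
f=grab_frame("scene")[:,:,::-1]; crop(f,"pics/s14.png",330,120,100,110,5.4,1.6)
f=grab_frame("top")[:,:,::-1]; crop(f,"pics/t14.png",170,230,110,110,5.4,3)
E
```

```text
t 24.25 p [0.4871 0.1269 0.186 ] yaw 159.28 z [ 0.5579  0.0862 -0.8254] w 0.0857
q [ 0.0849 -0.0776 -0.9635  0.0861  0.0386  0.3805] F [ 0.4096 -0.1921 -0.3753] T [-0.104  0.556 -0.044]
shift units [ 0.0044 -0.0088  0.3411]
twist [ 0.0016 -0.0009  0.0021]
```

View pics/s14.png

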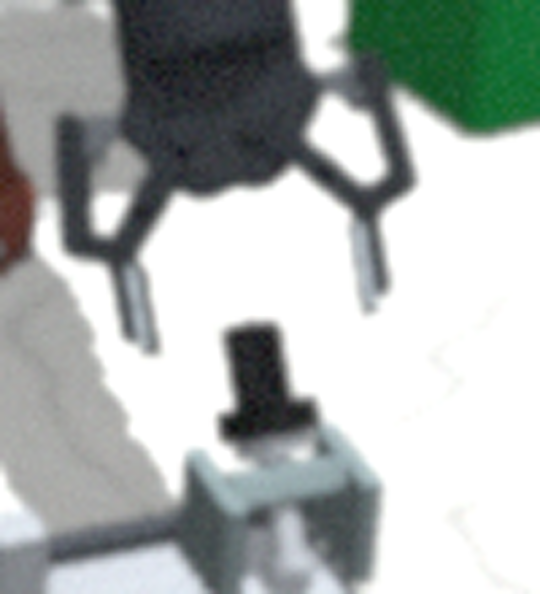

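View pics/t14.png

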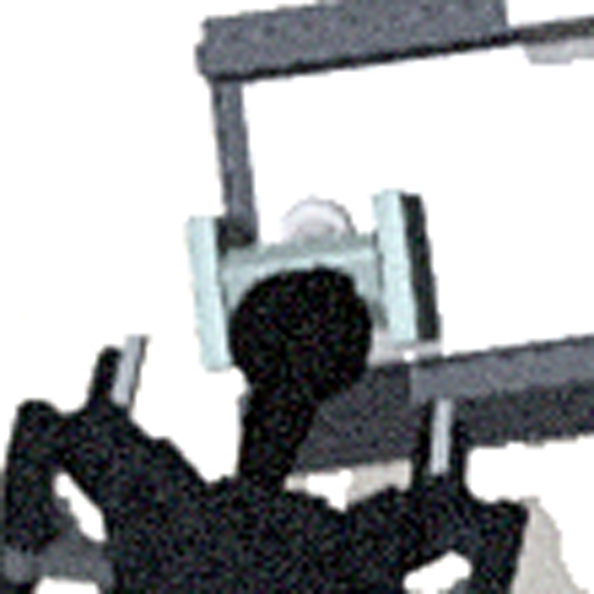

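Call:
drive_tool([
  {"slide": [0,0,0.17],"twist": [0,0,0],"claw": 1},
  {"slide": [0,0,0.17],"twist": [0,0,0],"claw": 1},
  {"slide": [0,0,0],"twist": [0,0,0],"claw": 0.5},
  {"slide": [0,0,0],"twist": [0,0,0],"claw": 0.3},
  {"slide": [0,0,0],"twist": [0,0,0],"claw": 0.3},
  {"slide": [0,0,0],"twist": [0,0,0],"claw": 0.3},
  {"slide": [0,0,0],"twist": [0,0,0],"claw": 0.3},
  {"slide": [0,0,0],"twist": [0,0,0],"claw": 0.3},
  {"slide": [0,0,0],"twist": [0,0,0],"claw": 0.3},
  {"slide": [0,0,0],"twist": [0,0,0],"claw": 0.3},
], squeeze=30)

```text
clock: 25.6
position: [0.4946, 0.128, 0.1743]
orientation: [0.362, 2.533, 0.23]
wrist_force: [0.2, -0.9, -0.1]
width: 0.0257
```

```bash
python3 - <<'E'
from kk import *
need(P0-.009*a,ori(-25))
f=grab_frame("scene")[:,:,::-1]; crop(f,"pics/s15.png",340,150,80,80,7,1.8)
f=grab_frame("top")[:,:,::-1]; crop(f,"pics/t15.png",190,260,80,80,7,3)
E
```

```text
t 25.6 p [0.4946 0.128  0.1743] yaw 159.29 z [ 0.5572  0.0861 -0.8259] w 0.0257
q [ 0.0865 -0.0386 -0.9691  0.0422  0.0377  0.3818] F [ 0.2152 -0.9266 -0.1048] T [-0.074   0.5573  0.0355]
shift units [-0.0046 -0.0047 -0.0077]
twist [ 0.0013 -0.0017  0.0021]
```

View pics/s15.png

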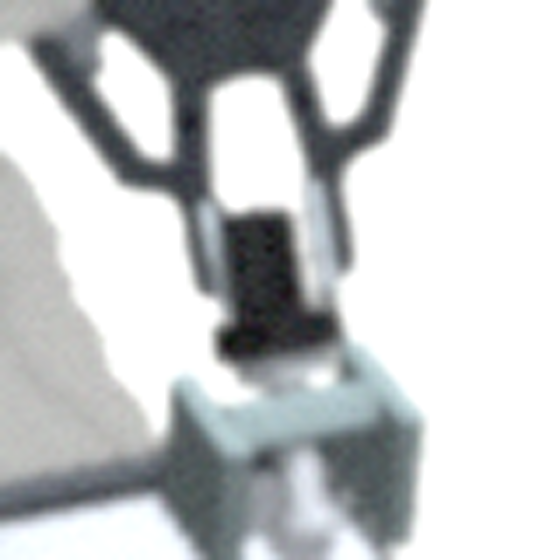

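View pics/t15.png

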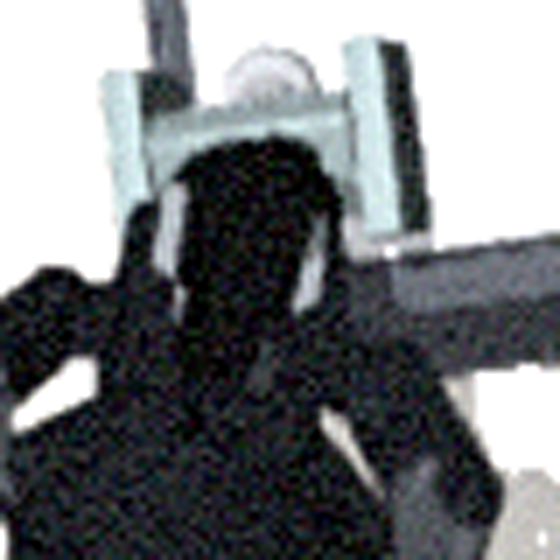

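Call:
drive_tool([
  {"slide": [0,0,0],"twist": [0,0,0],"claw": 0.25},
  {"slide": [0,0,0],"twist": [0,0,0],"claw": 0.2},
  {"slide": [0,0,0],"twist": [0,0,0],"claw": 0},
  {"slide": [0,0,0],"twist": [0,0,0],"claw": 0},
  {"slide": [0,0,0],"twist": [0,0,0],"claw": 0},
  {"slide": [0,0,0],"twist": [0,0,0],"claw": 0},
  {"slide": [0,0,0],"twist": [0,0,0],"claw": 0},
  {"slide": [0,0,0],"twist": [0,0,0],"claw": 0},
  {"slide": [0,0,0],"twist": [0,0,0],"claw": 0},
  {"slide": [0,0,0],"twist": [0,0,0],"claw": 0},
], squeeze=30)

```text
clock: 26.95
position: [0.4944, 0.1258, 0.174]
orientation: [0.365, 2.533, 0.223]
wrist_force: [-7.5, -13.2, 7.4]
width: 0.0158
```

```bash
cat >> kk.py <<'E'
def kn():
    s,R=st()
    F=np.array(s["wrist_force"]);T=np.array(s["wrist_torque"])
    print("Ftool",R.T@F,"Ttool",R.T@T)
    xb=-R[:,0];print("phi",np.degrees(np.arctan2(xb@fy,xb@e1)).round(2),"tilt err",R[:,2]+a,"P off tool",R.T@(np.array(s["position"])-(P0-.009*a)))
E
python3 - <<'E'
from kk import *
kn()
E
```

```text
t 26.95 p [0.4944 0.1258 0.174 ] yaw 159.2 z [ 0.5572  0.0805 -0.8264] w 0.0158
q [ 0.0851 -0.0391 -0.9697  0.0429  0.0329  0.3817] F [ -7.4543 -13.2481   7.3602] T [-2.2884  0.8137 -1.4128]
Ftool [ -1.8226 -12.416  -11.3037] Ttool [ 2.8091 -0.0422 -0.0421]
phi -24.94 tilt err [-0.0011 -0.0038 -0.0011] P off tool [-0.0002 -0.002   0.0002]
```

Call:
drive_tool([
  {"slide": [0,-0.025,-0.01],"twist": [0,0,0],"claw": 0},
  {"slide": [0,-0.025,-0.01],"twist": [0,0,0],"claw": 0},
  {"slide": [0,0,0],"twist": [0,0,0],"claw": 0},
  {"slide": [0,0,0],"twist": [0,0,0],"claw": 0},
  {"slide": [0,0,0],"twist": [0,0,0],"claw": 0},
  {"slide": [0,0,0],"twist": [0,0,0],"claw": 0},
  {"slide": [0,0,0],"twist": [0,0,0],"claw": 0},
  {"slide": [0,0,0],"twist": [0,0,0],"claw": 0},
  {"slide": [0,0,0],"twist": [0,0,0],"claw": 0},
  {"slide": [0,0,0],"twist": [0,0,0],"claw": 0},
], squeeze=50)

```text
clock: 28.2
position: [0.4941, 0.1253, 0.1742]
orientation: [0.363, 2.533, 0.228]
wrist_force: [8.8, -3.0, -9.5]
width: 0.0153
```

```bash
python3 - <<'E'
from kk import *
kn()
E
```

```text
t 28.2 p [0.4941 0.1253 0.1742] yaw 159.25 z [ 0.5573  0.0844 -0.826 ] w 0.0153
q [ 0.0801 -0.0409 -0.9713  0.0427  0.0396  0.3769] F [ 8.7886 -3.0282 -9.4925] T [-0.6173  0.0873 -0.372 ]
Ftool [-3.1331 -3.2969 12.4832] Ttool [ 0.7129 -0.1342 -0.0293]
phi -24.91 tilt err [-0.001   0.     -0.0007] P off tool [-0.0002 -0.0025 -0.0001]
```

Call:
drive_tool([
  {"slide": [0,-0.012,0.01],"twist": [0,0,0],"claw": 0},
  {"slide": [0,0,0],"twist": [0,0,0.1],"claw": 0},
  {"slide": [0,0,0],"twist": [0,0,0.1],"claw": 0},
  {"slide": [0,0,0],"twist": [0,0,0.1],"claw": 0},
  {"slide": [0,0,0],"twist": [0,0,0],"claw": 0},
  {"slide": [0,0,0],"twist": [0,0,0],"claw": 0},
  {"slide": [0,0,0],"twist": [0,0,0],"claw": 0},
  {"slide": [0,0,0],"twist": [0,0,0],"claw": 0},
  {"slide": [0,0,0],"twist": [0,0,0],"claw": 0},
  {"slide": [0,0,0],"twist": [0,0,0],"claw": 0},
])

```text
clock: 29.45
position: [0.4939, 0.1243, 0.1738]
orientation: [0.744, 2.47, 0.339]
wrist_force: [0.5, -6.7, -0.5]
width: 0.0156
```

```bash
python3 - <<'E'
from kk import *
kn()
E
```

```text
t 29.45 p [0.4939 0.1243 0.1738] yaw 141.0 z [ 0.5573  0.0829 -0.8262] w 0.0156
q [ 0.0785 -0.0409 -0.9725  0.0419  0.0389  0.6758] F [ 0.4971 -6.7228 -0.47  ] T [-1.3643  0.454  -0.762 ]
Ftool [-3.996  -5.4484  0.1081] Ttool [ 1.5414 -0.5134 -0.0931]
phi -42.11 tilt err [-0.001  -0.0015 -0.0008] P off tool [-0.0012 -0.0034 -0.    ]
```

Call:
drive_tool([
  {"slide": [-0.012,-0.02,0],"twist": [0,0,0.1],"claw": 0},
  {"slide": [0,0,0],"twist": [0,0,0.1],"claw": 0},
  {"slide": [0,0,0],"twist": [0,0,0.1],"claw": 0},
  {"slide": [0,0,0],"twist": [0,0,0],"claw": 0},
  {"slide": [0,0,0],"twist": [0,0,0],"claw": 0},
  {"slide": [0,0,0],"twist": [0,0,0],"claw": 0},
  {"slide": [0,0,0],"twist": [0,0,0],"claw": 0},
  {"slide": [0,0,0],"twist": [0,0,0],"claw": 0},
  {"slide": [0,0,0],"twist": [0,0,0],"claw": 0},
  {"slide": [0,0,0],"twist": [0,0,0],"claw": 0},
])

```text
clock: 30.7
position: [0.4933, 0.1234, 0.1733]
orientation: [1.118, 2.358, 0.447]
wrist_force: [-1.5, -7.9, 0.1]
width: 0.0153
```

```bash
python3 - <<'E'
from kk import *
kn()
E
```

```text
t 30.7 p [0.4933 0.1234 0.1733] yaw 124.71 z [ 0.5563  0.0828 -0.8268] w 0.0153
q [ 0.0757 -0.0413 -0.9738  0.0422  0.0405  0.9736] F [-1.5484 -7.8629  0.1384] T [-1.3497  0.7445 -0.8228]
Ftool [-5.3855 -5.7089 -1.6269] Ttool [ 1.559  -0.7889 -0.009 ]
phi -59.3 tilt err [-0.002  -0.0016 -0.0015] P off tool [-0.0024 -0.0041  0.    ]
```

Call:
drive_tool([
  {"slide": [-0.02,-0.022,0],"twist": [0,0,0.1],"claw": 0},
  {"slide": [0,0,0],"twist": [0,0,0.1],"claw": 0},
  {"slide": [0,0,0],"twist": [0,0,0],"claw": 0},
  {"slide": [0,0,0],"twist": [0,0,0],"claw": 0},
  {"slide": [0,0,0],"twist": [0,0,0],"claw": 0},
  {"slide": [0,0,0],"twist": [0,0,0],"claw": 0},
  {"slide": [0,0,0],"twist": [0,0,0],"claw": 0},
  {"slide": [0,0,0],"twist": [0,0,0],"claw": 0},
  {"slide": [0,0,0],"twist": [0,0,0],"claw": 0},
  {"slide": [0,0,0],"twist": [0,0,0],"claw": 0},
])

```text
clock: 31.95
position: [0.4928, 0.1227, 0.1729]
orientation: [1.36, 2.257, 0.518]
wrist_force: [-2.6, -5.1, -0.7]
width: 0.0152
```

```bash
python3 - <<'E'
from kk import *
kn()
E
```

```text
t 31.95 p [0.4928 0.1227 0.1729] yaw 114.71 z [ 0.5557  0.0841 -0.8271] w 0.0152
q [ 0.0725 -0.0419 -0.9752  0.042   0.0436  1.1706] F [-2.6252 -5.1359 -0.7472] T [-0.8623  1.0148 -0.4966]
Ftool [-3.368  -4.5677 -1.2728] Ttool [ 1.3521 -0.4375  0.0168]
phi -70.75 tilt err [-0.0026 -0.0003 -0.0018] P off tool [-0.0035 -0.0044  0.    ]
```

Call:
drive_tool([
  {"slide": [-0.015,-0.018,0],"twist": [0,0,0.1],"claw": 0},
  {"slide": [0,0,0],"twist": [0,0,0.1],"claw": 0},
  {"slide": [0,0,0],"twist": [0,0,0],"claw": 0},
  {"slide": [0,0,0],"twist": [0,0,0],"claw": 0},
  {"slide": [0,0,0],"twist": [0,0,0],"claw": 0},
  {"slide": [0,0,0],"twist": [0,0,0],"claw": 0},
  {"slide": [0,0,0],"twist": [0,0,0],"claw": 0},
  {"slide": [0,0,0],"twist": [0,0,0],"claw": 0},
  {"slide": [0,0,0],"twist": [0,0,0],"claw": 0},
  {"slide": [0,0,0],"twist": [0,0,0],"claw": 0},
])

```text
clock: 33.2
position: [0.4922, 0.1222, 0.1724]
orientation: [1.595, 2.133, 0.584]
wrist_force: [-4.7, -3.1, -0.7]
width: 0.0153
```

```bash
python3 - <<'E'
from kk import *
kn()
f=grab_frame("scene")[:,:,::-1]; crop(f,"pics/s16.png",340,150,80,80,7,1.8)
E
```

```text
t 33.2 p [0.4922 0.1222 0.1724] yaw 105.11 z [ 0.5551  0.0851 -0.8274] w 0.0153
q [ 0.0702 -0.0424 -0.977   0.0414  0.0459  1.3684] F [-4.6787 -3.0851 -0.685 ] T [-0.5772  1.2345 -0.1654]
Ftool [-1.7026 -4.8704 -2.2931] Ttool [ 1.3509 -0.2311 -0.0786]
phi -82.19 tilt err [-0.0032  0.0007 -0.0021] P off tool [-0.0045 -0.0045  0.0001]
```

View pics/s16.png

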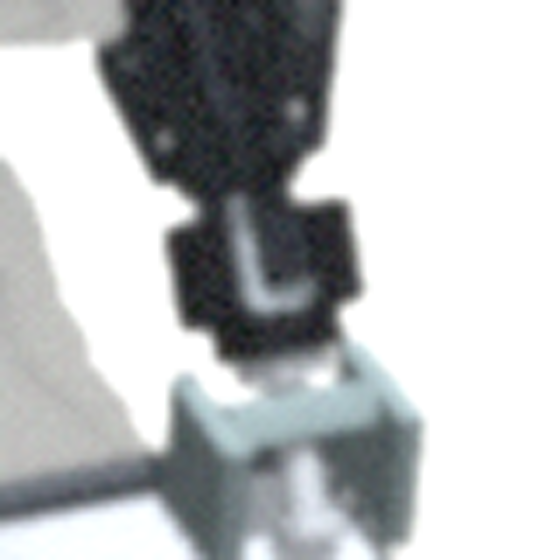

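Call:
drive_tool([
  {"slide": [-0.008,-0.018,0],"twist": [0,0,0.1],"claw": 0},
  {"slide": [0,0,0],"twist": [0,0,0.08],"claw": 0},
  {"slide": [0,0,0],"twist": [0,0,0],"claw": 0},
  {"slide": [0,0,0],"twist": [0,0,0],"claw": 0},
  {"slide": [0,0,0],"twist": [0,0,0],"claw": 0},
  {"slide": [0,0,0],"twist": [0,0,0],"claw": 0},
  {"slide": [0,0,0],"twist": [0,0,0],"claw": 0},
  {"slide": [0,0,0],"twist": [0,0,0],"claw": 0},
  {"slide": [0,0,0],"twist": [0,0,0],"claw": 0},
  {"slide": [0,0,0],"twist": [0,0,0],"claw": 0},
])

```text
clock: 34.5
position: [0.4916, 0.122, 0.172]
orientation: [1.799, 2.003, 0.64]
wrist_force: [-4.0, -2.8, -0.5]
width: 0.0153
```

```bash
python3 - <<'E'
from kk import *
kn()
E
```

```text
t 34.5 p [0.4916 0.122  0.172 ] yaw 96.62 z [ 0.555   0.0857 -0.8274] w 0.0153
q [ 0.069  -0.0429 -0.9788  0.0402  0.0473  1.5466] F [-3.9668 -2.7978 -0.466 ] T [-0.3595  1.2421 -0.1398]
Ftool [-2.3332 -3.7565 -2.0556] Ttool [ 1.2712 -0.2738  0.0226]
phi -92.46 tilt err [-0.0033  0.0013 -0.0021] P off tool [-0.0055 -0.0043  0.0001]
```

Still free-turning (1.17 rad so far).

Call:
drive_tool([
  {"slide": [-0.01,-0.015,0],"twist": [0,0,0.1],"claw": 0},
  {"slide": [0,0,0],"twist": [0,0,0.08],"claw": 0},
  {"slide": [0,0,0],"twist": [0,0,0],"claw": 0},
  {"slide": [0,0,0],"twist": [0,0,0],"claw": 0},
  {"slide": [0,0,0],"twist": [0,0,0],"claw": 0},
  {"slide": [0,0,0],"twist": [0,0,0],"claw": 0},
  {"slide": [0,0,0],"twist": [0,0,0],"claw": 0},
  {"slide": [0,0,0],"twist": [0,0,0],"claw": 0},
  {"slide": [0,0,0],"twist": [0,0,0],"claw": 0},
  {"slide": [0,0,0],"twist": [0,0,0],"claw": 0},
])

```text
clock: 35.75
position: [0.491, 0.1219, 0.1715]
orientation: [1.994, 1.856, 0.693]
wrist_force: [-5.6, 0.3, 0.3]
width: 0.0149
```

```bash
python3 - <<'E'
from kk import *
kn()
E
```

```text
t 35.75 p [0.491  0.1219 0.1715] yaw 88.06 z [ 0.5547  0.0865 -0.8276] w 0.0149
q [ 0.0679 -0.0433 -0.9806  0.0392  0.0486  1.7255] F [-5.6216  0.3149  0.2917] T [-0.0568  1.3601  0.1085]
Ftool [ 0.1605 -4.5449 -3.3323] Ttool [ 1.3603 -0.1207 -0.0037]
phi -102.76 tilt err [-0.0036  0.0021 -0.0022] P off tool [-0.0063 -0.004   0.0001]
```

Call:
drive_tool([
  {"slide": [0,-0.018,-0.003],"twist": [0,0,0.08],"claw": 0},
  {"slide": [0,0,0],"twist": [0,0,0.08],"claw": 0},
  {"slide": [0,0,0],"twist": [0,0,0],"claw": 0},
  {"slide": [0,0,0],"twist": [0,0,0],"claw": 0},
  {"slide": [0,0,0],"twist": [0,0,0],"claw": 0},
  {"slide": [0,0,0],"twist": [0,0,0],"claw": 0},
  {"slide": [0,0,0],"twist": [0,0,0],"claw": 0},
  {"slide": [0,0,0],"twist": [0,0,0],"claw": 0},
  {"slide": [0,0,0],"twist": [0,0,0],"claw": 0},
  {"slide": [0,0,0],"twist": [0,0,0],"claw": 0},
])

```text
clock: 37.0
position: [0.4905, 0.1219, 0.1712]
orientation: [2.159, 1.711, 0.736]
wrist_force: [-5.6, 0.9, -4.1]
width: 0.0156
```

```bash
echo '    print("jt",np.array(s["joint_torque"]))' >> kk.py; python3 - <<'E'
from kk import *
kn()
E
```

```text
t 37.0 p [0.4905 0.1219 0.1712] yaw 80.31 z [ 0.5548  0.0865 -0.8275] w 0.0156
q [ 0.0682 -0.0437 -0.9822  0.038   0.0485  1.8845] F [-5.5844  0.8932 -4.0779] T [-0.0257  1.9318  0.2794]
Ftool [-0.9185 -6.9025  0.3537] Ttool [ 1.9161 -0.3647 -0.0784]
phi -111.85 tilt err [-0.0035  0.0021 -0.0022] P off tool [-0.007  -0.0036  0.    ]
jt [ -1.1172 -30.0456  35.9852  -8.9388  -0.2367   0.0228]
```

Call:
drive_tool([
  {"slide": [0,-0.025,0],"twist": [0,0,0.08],"claw": 0},
  {"slide": [0,0,0],"twist": [0,0,0.08],"claw": 0},
  {"slide": [0,0,0],"twist": [0,0,0],"claw": 0},
  {"slide": [0,0,0],"twist": [0,0,0],"claw": 0},
  {"slide": [0,0,0],"twist": [0,0,0],"claw": 0},
  {"slide": [0,0,0],"twist": [0,0,0],"claw": 0},
  {"slide": [0,0,0],"twist": [0,0,0],"claw": 0},
  {"slide": [0,0,0],"twist": [0,0,0],"claw": 0},
  {"slide": [0,0,0],"twist": [0,0,0],"claw": 0},
  {"slide": [0,0,0],"twist": [0,0,0],"claw": 0},
])

```text
clock: 38.25
position: [0.4899, 0.1221, 0.1708]
orientation: [2.314, 1.552, 0.776]
wrist_force: [-4.6, 0.5, -5.6]
width: 0.0154
```

```bash
python3 - <<'E'
from kk import *
kn()
E
```

```text
t 38.25 p [0.4899 0.1221 0.1708] yaw 72.27 z [ 0.5551  0.0863 -0.8273] w 0.0154
q [ 0.0691 -0.0441 -0.9843  0.0359  0.0478  2.0439] F [-4.5661  0.502  -5.5691] T [-0.0476  2.0109  0.2507]
Ftool [-2.4912 -6.4368  2.116 ] Ttool [ 1.8917 -0.7256 -0.0602]
phi -120.95 tilt err [-0.0032  0.002  -0.002 ] P off tool [-0.0076 -0.0032  0.    ]
jt [ -1.0976 -30.4838  36.3382  -9.1177  -0.2213   0.0135]
```

Call:
drive_tool([
  {"slide": [0,-0.025,0],"twist": [0,0,0.08],"claw": 0},
  {"slide": [0,-0.01,0],"twist": [0,0,0.08],"claw": 0},
  {"slide": [0,0,0],"twist": [0,0,0],"claw": 0},
  {"slide": [0,0,0],"twist": [0,0,0],"claw": 0},
  {"slide": [0,0,0],"twist": [0,0,0],"claw": 0},
  {"slide": [0,0,0],"twist": [0,0,0],"claw": 0},
  {"slide": [0,0,0],"twist": [0,0,0],"claw": 0},
  {"slide": [0,0,0],"twist": [0,0,0],"claw": 0},
  {"slide": [0,0,0],"twist": [0,0,0],"claw": 0},
  {"slide": [0,0,0],"twist": [0,0,0],"claw": 0},
])

```text
clock: 39.5
position: [0.4894, 0.1225, 0.1707]
orientation: [2.463, 1.374, 0.815]
wrist_force: [-5.3, -1.4, -10.5]
width: 0.0151
```

```bash
python3 - <<'E'
from kk import *
kn()
E
```

```text
t 39.5 p [0.4894 0.1225 0.1707] yaw 63.59 z [ 0.5562  0.0859 -0.8266] w 0.0151
q [ 0.071  -0.0447 -0.9865  0.0329  0.0462  2.209 ] F [ -5.3324  -1.4371 -10.5431] T [-0.5746  2.7752 -0.0019]
Ftool [-7.256  -7.5733  5.6262] Ttool [ 2.0754 -1.9282 -0.0796]
phi -130.31 tilt err [-0.0021  0.0015 -0.0013] P off tool [-0.0079 -0.0025 -0.0001]
jt [ -0.072  -33.7966  39.7946 -10.8314   0.5905   0.0955]
```

Call:
drive_tool([
  {"slide": [-0.02,-0.035,0.004],"twist": [0,0,0.05],"claw": 0},
  {"slide": [0,0,0],"twist": [0,0,0.05],"claw": 0},
  {"slide": [0,0,0],"twist": [0,0,0],"claw": 0},
  {"slide": [0,0,0],"twist": [0,0,0],"claw": 0},
  {"slide": [0,0,0],"twist": [0,0,0],"claw": 0},
  {"slide": [0,0,0],"twist": [0,0,0],"claw": 0},
  {"slide": [0,0,0],"twist": [0,0,0],"claw": 0},
  {"slide": [0,0,0],"twist": [0,0,0],"claw": 0},
  {"slide": [0,0,0],"twist": [0,0,0],"claw": 0},
  {"slide": [0,0,0],"twist": [0,0,0],"claw": 0},
])

```text
clock: 40.75
position: [0.4889, 0.1228, 0.1704]
orientation: [2.549, 1.259, 0.838]
wrist_force: [-1.6, -1.4, -8.3]
width: 0.0153
```

```bash
python3 - <<'E'
from kk import *
kn()
E
```

```text
t 40.75 p [0.4889 0.1228 0.1704] yaw 58.07 z [ 0.5576  0.0862 -0.8256] w 0.0153
q [ 0.0717 -0.0453 -0.9897  0.0284  0.046   2.3095] F [-1.6153 -1.4214 -8.3056] T [-0.506   1.9576 -0.0496]
Ftool [-5.264  -3.4447  5.8341] Ttool [ 1.2527 -1.5862 -0.0726]
phi -136.04 tilt err [-0.0007  0.0018 -0.0003] P off tool [-0.0083 -0.0023 -0.0001]
jt [  0.1703 -32.0764  36.4601  -9.0814   0.5667   0.0793]
```

Call:
drive_tool([
  {"slide": [-0.015,-0.025,0.004],"twist": [0,0,0.05],"claw": 0},
  {"slide": [0,0,0],"twist": [0,0,0.05],"claw": 0},
  {"slide": [0,0,0],"twist": [0,0,0],"claw": 0},
  {"slide": [0,0,0],"twist": [0,0,0],"claw": 0},
  {"slide": [0,0,0],"twist": [0,0,0],"claw": 0},
  {"slide": [0,0,0],"twist": [0,0,0],"claw": 0},
  {"slide": [0,0,0],"twist": [0,0,0],"claw": 0},
  {"slide": [0,0,0],"twist": [0,0,0],"claw": 0},
  {"slide": [0,0,0],"twist": [0,0,0],"claw": 0},
  {"slide": [0,0,0],"twist": [0,0,0],"claw": 0},
])

```text
clock: 42.0
position: [0.4884, 0.123, 0.17]
orientation: [2.63, 1.14, 0.858]
wrist_force: [0.6, -0.8, -1.5]
width: 0.0152
```

```bash
python3 - <<'E'
from kk import *
kn()
f=grab_frame("scene")[:,:,::-1]; crop(f,"pics/s17.png",340,150,80,80,7,1.8)
f=grab_frame("top")[:,:,::-1]; crop(f,"pics/t17.png",190,260,80,80,7,4)
E
```

```text
t 42.0 p [0.4884 0.123  0.17  ] yaw 52.31 z [ 0.5583  0.0863 -0.8251] w 0.0152
q [ 0.0724 -0.0456 -0.9922  0.0253  0.0456  2.4101] F [ 0.6451 -0.8403 -1.527 ] T [-0.4517  0.4801 -0.0419]
Ftool [-0.9213  0.4582  1.5476] Ttool [ 0.0742 -0.6322 -0.1762]
phi -141.76 tilt err [0.     0.0019 0.0002] P off tool [-0.0088 -0.0021 -0.    ]
jt [  0.3507 -27.3752  30.4671  -6.0862   0.5041   0.1433]
```

View pics/s17.png

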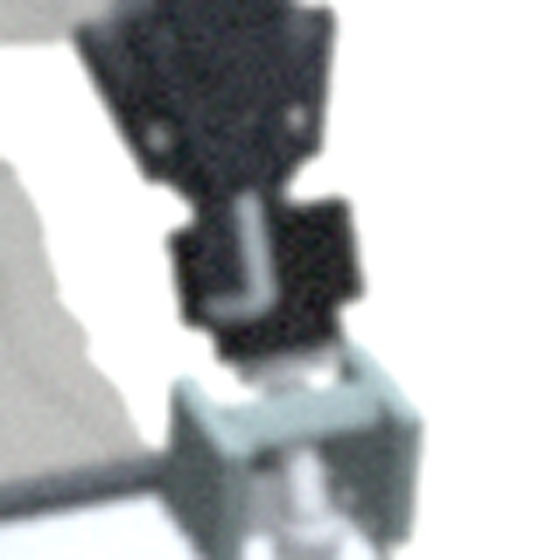

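View pics/t17.png

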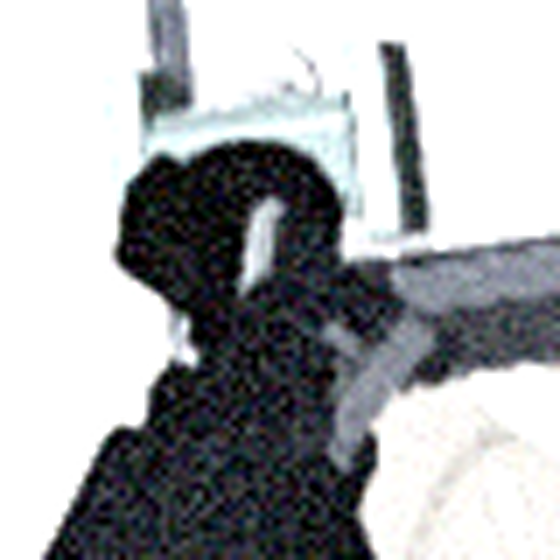

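Call:
drive_tool([
  {"slide": [0,-0.01,0],"twist": [0,0,0.05],"claw": 0},
  {"slide": [0,0,0],"twist": [0,0,0.05],"claw": 0},
  {"slide": [0,0,0],"twist": [0,0,0],"claw": 0},
  {"slide": [0,0,0],"twist": [0,0,0],"claw": 0},
  {"slide": [0,0,0],"twist": [0,0,0],"claw": 0},
  {"slide": [0,0,0],"twist": [0,0,0],"claw": 0},
  {"slide": [0,0,0],"twist": [0,0,0],"claw": 0},
  {"slide": [0,0,0],"twist": [0,0,0],"claw": 0},
  {"slide": [0,0,0],"twist": [0,0,0],"claw": 0},
  {"slide": [0,0,0],"twist": [0,0,0],"claw": 0},
])

```text
clock: 43.35
position: [0.4881, 0.1233, 0.1697]
orientation: [2.707, 1.016, 0.876]
wrist_force: [3.0, -0.3, 1.9]
width: 0.0152
```

```bash
python3 - <<'E'
from kk import *
kn()
E
```

```text
t 43.35 p [0.4881 0.1233 0.1697] yaw 46.29 z [ 0.558   0.0863 -0.8253] w 0.0152
q [ 0.0734 -0.0454 -0.9929  0.0248  0.0452  2.5109] F [ 3.0177 -0.2607  1.9446] T [-0.142  -0.5469 -0.0979]
Ftool [2.5947 2.4941 0.0565] Ttool [-0.4804  0.3098 -0.0457]
phi -147.49 tilt err [-0.0003  0.0019  0.    ] P off tool [-0.0091 -0.0017  0.0001]
jt [  0.612  -27.1128  27.1961  -4.1411   0.2992   0.0839]
```

```bash
cat >> kk.py <<'E'
def avg(n=8):
    L=[]
    for i in range(n):
        s=observe();R=Ro.from_rotvec(s["orientation"]).as_matrix()
        L.append(np.r_[R.T@np.array(s["wrist_force"]),R.T@np.array(s["wrist_torque"]),s["joint_torque"][5]]);grab_frame("scene")
    L=np.array(L);print("mean",L.mean(0),"std",L.std(0),"t",observe()["clock"])
E
python3 - <<'E'
from kk import *
avg(8)
E
```

```text
mean [ 3.2277  2.6796  4.6327 -0.466   0.4136 -0.0927  0.0818] std [0.3193 0.6128 1.7674 0.0413 0.056  0.0352 0.0095] t 43.75
```

```bash
python3 - <<'E'
from h import *
# raw-ish scene crops: collar region px ~ (374..392, 196..208)
A=np.load("pics/scene_avg.npy")
ims=[A]
for _ in range(1):
    B=np.mean([grab_frame("scene")[:,:,::-1].astype(float) for _ in range(6)],0);np.save("pics/scene_b.npy",B);ims.append(B)
out=[]
for I in ims:
    c=I[190:216,364:398]; out.append(cv2.resize(np.clip((c-60)*1.4,0,255).astype(np.uint8),None,fx=11,fy=11,interpolation=cv2.INTER_CUBIC))
for n in ("s15","s16","s17"):
    c=cv2.imread(f"pics/{n}.png")[(190-150)*7:(216-150)*7,(364-340)*7:(398-340)*7]; out.append(cv2.resize(np.clip((c/1.8-60)*1.4,0,255).astype(np.uint8),(34*11,26*11)))
o=np.vstack([np.hstack(out[:2]),np.hstack([out[3],out[4]])]);print(o.shape);cv2.imwrite("pics/m.png",o)
print(observe()["clock"])
E
```

```text
(572, 748, 3)
44.05
```

View pics/m.png

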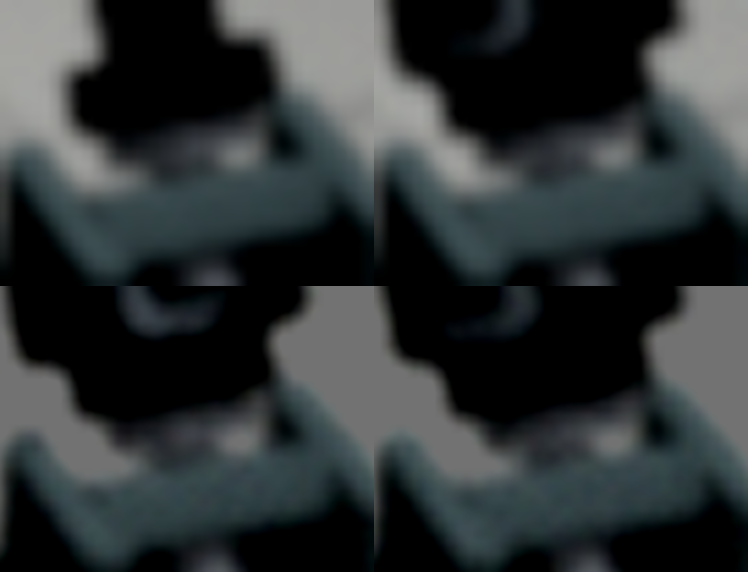

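Call:
drive_tool([
  {"slide": [0.01,0.008,0.004],"twist": [0,0,0.04],"claw": 0},
  {"slide": [0,0,0],"twist": [0,0,0.04],"claw": 0},
  {"slide": [0,0,0],"twist": [0,0,0],"claw": 0},
  {"slide": [0,0,0],"twist": [0,0,0],"claw": 0},
  {"slide": [0,0,0],"twist": [0,0,0],"claw": 0},
  {"slide": [0,0,0],"twist": [0,0,0],"claw": 0},
  {"slide": [0,0,0],"twist": [0,0,0],"claw": 0},
  {"slide": [0,0,0],"twist": [0,0,0],"claw": 0},
  {"slide": [0,0,0],"twist": [0,0,0],"claw": 0},
  {"slide": [0,0,0],"twist": [0,0,0],"claw": 0},
])

```text
clock: 45.3
position: [0.488, 0.1235, 0.1695]
orientation: [2.765, 0.914, 0.887]
wrist_force: [-0.0, 1.8, 3.4]
width: 0.0152
```

```bash
python3 - <<'E'
from kk import *
kn();avg(4)
E
```

```text
t 45.3 p [0.488  0.1235 0.1695] yaw 41.34 z [ 0.5572  0.0867 -0.8259] w 0.0152
q [ 0.0735 -0.045  -0.9922  0.026   0.0456  2.5906] F [-0.0401  1.8491  3.3647] T [ 0.3886 -0.0641  0.2044]
Ftool [ 2.7113 -0.6453 -2.6408] Ttool [0.3182 0.3064 0.0421]
phi -152.05 tilt err [-0.0012  0.0023 -0.0005] P off tool [-0.0093 -0.0012  0.0002]
jt [ -1.0963 -24.7441  28.676   -5.3209  -0.4962   0.0135]
mean [ 2.5432 -0.574  -6.4093  0.2756  0.2306  0.0004  0.0124] std [0.721  0.326  3.7647 0.079  0.1309 0.0574 0.0262] t 45.5
```

Call:
drive_tool([
  {"slide": [0.01,-0.005,-0.008],"twist": [0,0,0.05],"claw": 0},
  {"slide": [0,0,0],"twist": [0,0,0.05],"claw": 0},
  {"slide": [0,0,0],"twist": [0,0,0],"claw": 0},
  {"slide": [0,0,0],"twist": [0,0,0],"claw": 0},
  {"slide": [0,0,0],"twist": [0,0,0],"claw": 0},
  {"slide": [0,0,0],"twist": [0,0,0],"claw": 0},
  {"slide": [0,0,0],"twist": [0,0,0],"claw": 0},
  {"slide": [0,0,0],"twist": [0,0,0],"claw": 0},
  {"slide": [0,0,0],"twist": [0,0,0],"claw": 0},
  {"slide": [0,0,0],"twist": [0,0,0],"claw": 0},
])

```text
clock: 46.75
position: [0.4878, 0.1238, 0.1696]
orientation: [2.833, 0.781, 0.901]
wrist_force: [4.0, 3.8, -5.1]
width: 0.0153
```

```bash
python3 - <<'E'
from kk import *
kn();avg(4)
E
```

```text
t 46.75 p [0.4878 0.1238 0.1696] yaw 34.89 z [ 0.5567  0.0866 -0.8262] w 0.0153
q [ 0.0746 -0.0451 -0.9915  0.0274  0.0449  2.6918] F [ 3.9943  3.8144 -5.0714] T [0.8039 0.2984 0.4646]
Ftool [ 2.0055 -2.593   6.7437] Ttool [0.9506 0.1992 0.0895]
phi -157.8 tilt err [-0.0016  0.0022 -0.0009] P off tool [-0.0093 -0.0006  0.0001]
jt [ -1.8944 -29.134   30.5486  -5.8299  -1.2735  -0.088 ]
mean [ 1.7031 -3.699   6.2155  0.9596  0.1608  0.1037 -0.0868] std [0.5518 0.7165 0.47   0.0103 0.0299 0.0313 0.0007] t 46.95
```

Call:
drive_tool([
  {"slide": [0.008,-0.015,0.006],"twist": [0,0,0.05],"claw": 0},
  {"slide": [0,0,0],"twist": [0,0,0.05],"claw": 0},
  {"slide": [0,0,0],"twist": [0,0,0.05],"claw": 0},
  {"slide": [0,0,0],"twist": [0,0,0],"claw": 0},
  {"slide": [0,0,0],"twist": [0,0,0],"claw": 0},
  {"slide": [0,0,0],"twist": [0,0,0],"claw": 0},
  {"slide": [0,0,0],"twist": [0,0,0],"claw": 0},
  {"slide": [0,0,0],"twist": [0,0,0],"claw": 0},
  {"slide": [0,0,0],"twist": [0,0,0],"claw": 0},
  {"slide": [0,0,0],"twist": [0,0,0],"claw": 0},
])

```text
clock: 48.2
position: [0.4876, 0.1243, 0.1694]
orientation: [2.923, 0.576, 0.918]
wrist_force: [-5.1, 3.2, 3.1]
width: 0.0153
```

```bash
python3 - <<'E'
from kk import *
kn();avg(4)
E
```

```text
t 48.2 p [0.4876 0.1243 0.1694] yaw 25.01 z [ 0.5565  0.0862 -0.8264] w 0.0153
q [ 0.0767 -0.0447 -0.9915  0.0272  0.0433  2.8422] F [-5.139   3.201   3.1016] T [0.6008 0.8415 0.4779]
Ftool [-1.0659 -4.3185 -5.1469] Ttool [ 1.0149 -0.5169  0.012 ]
phi -166.32 tilt err [-0.0018  0.0019 -0.001 ] P off tool [-0.0093  0.0002  0.0001]
jt [ -2.0776 -25.3919  31.4033  -6.837   -1.0048  -0.0147]
mean [-0.7116 -4.1666 -4.1465  1.0181 -0.5093  0.0193 -0.0139] std [0.3767 0.3558 0.7042 0.052  0.0094 0.0197 0.0005] t 48.4
```

Call:
drive_tool([
  {"slide": [0,-0.018,-0.003],"twist": [0,0,0.05],"claw": 0},
  {"slide": [0,0,0],"twist": [0,0,0.04],"claw": 0},
  {"slide": [0,0,0],"twist": [0,0,0],"claw": 0},
  {"slide": [0,0,0],"twist": [0,0,0],"claw": 0},
  {"slide": [0,0,0],"twist": [0,0,0],"claw": 0},
  {"slide": [0,0,0],"twist": [0,0,0],"claw": 0},
  {"slide": [0,0,0],"twist": [0,0,0],"claw": 0},
  {"slide": [0,0,0],"twist": [0,0,0],"claw": 0},
  {"slide": [0,0,0],"twist": [0,0,0],"claw": 0},
  {"slide": [0,0,0],"twist": [0,0,0],"claw": 0},
])

```text
clock: 49.65
position: [0.4876, 0.1249, 0.1694]
orientation: [-2.966, -0.445, -0.925]
wrist_force: [-2.9, -0.6, -2.8]
width: 0.0154
```

```bash
python3 - <<'E'
from kk import *
kn();avg(4)
E
```

```text
t 49.65 p [0.4876 0.1249 0.1694] yaw 18.78 z [ 0.5567  0.0859 -0.8262] w 0.0154
q [ 0.0787 -0.0445 -0.9915  0.0267  0.0418  2.9354] F [-2.9149 -0.6146 -2.8406] T [-0.2229  1.3181  0.1475]
Ftool [-4.0389 -0.4242  0.6714] Ttool [ 0.2592 -1.313  -0.1328]
phi -171.56 tilt err [-0.0016  0.0015 -0.0009] P off tool [-0.0091  0.0005  0.0001]
jt [ -0.3401 -28.8456  33.6598  -7.7911   0.1709   0.1551]
mean [-4.3342 -0.0808  0.6721  0.2017 -1.3163 -0.1494  0.155 ] std [0.4689 0.5436 0.2898 0.039  0.0285 0.0323 0.0001] t 49.85
```

Call:
drive_tool([
  {"slide": [0,0,0],"twist": [0,0,0],"claw": 0.6},
  {"slide": [0,0,0],"twist": [0,0,0],"claw": 0.6},
  {"slide": [0,0,0],"twist": [0,0,0],"claw": 0.6},
  {"slide": [0,0,0],"twist": [0,0,0],"claw": 0.6},
  {"slide": [0,0,-0.2],"twist": [0,0,0],"claw": 0.6},
  {"slide": [0,0,-0.6],"twist": [0,0,0],"claw": 0.6},
  {"slide": [0,0,-0.8],"twist": [0,0,0],"claw": 0.6},
  {"slide": [0,0,-0.8],"twist": [0,0,0],"claw": 0.6},
  {"slide": [0,0,-0.8],"twist": [0,0,0],"claw": 0.6},
  {"slide": [0,0,0],"twist": [0,0,0],"claw": 0.6},
])

```text
clock: 51.1
position: [0.4169, 0.114, 0.2781]
orientation: [-2.964, -0.445, -0.934]
wrist_force: [-0.2, 0.3, -0.1]
width: 0.0516
```

```bash
python3 - <<'E'
from kk import *
kn()
f=grab_frame("scene")[:,:,::-1]; crop(f,"pics/s20.png",290,120,140,140,4.2,1.6)
f=grab_frame("top")[:,:,::-1]; crop(f,"pics/t20.png",190,205,170,125,4.7,2.5)
cv2.imwrite("pics/s20f.png",grab_frame("scene")[:,:,::-1])
E
```

```text
t 51.1 p [0.4169 0.114  0.2781] yaw 18.83 z [ 0.5613  0.0864 -0.8231] w 0.0516
q [ 0.0569 -0.3815 -0.8874  0.4631  0.0544  2.9173] F [-0.1553  0.3207 -0.1377] T [-0.0822  0.5648  0.0544]
Ftool [-0.1133 -0.3608  0.0539] Ttool [ 0.1171 -0.5597 -0.0421]
phi -171.54 tilt err [0.003  0.002  0.0022] P off tool [-0.0063  0.0009 -0.13  ]
jt [  0.161  -14.1169  39.0404  -4.7528   0.2332  -0.0418]
```

View pics/s20.png

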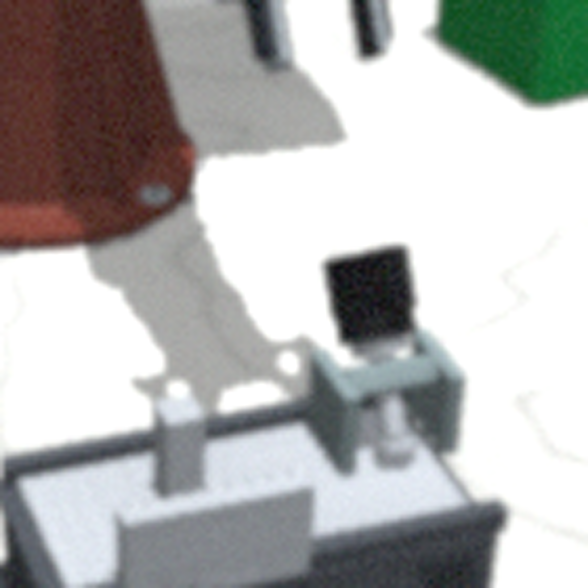

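View pics/t20.png

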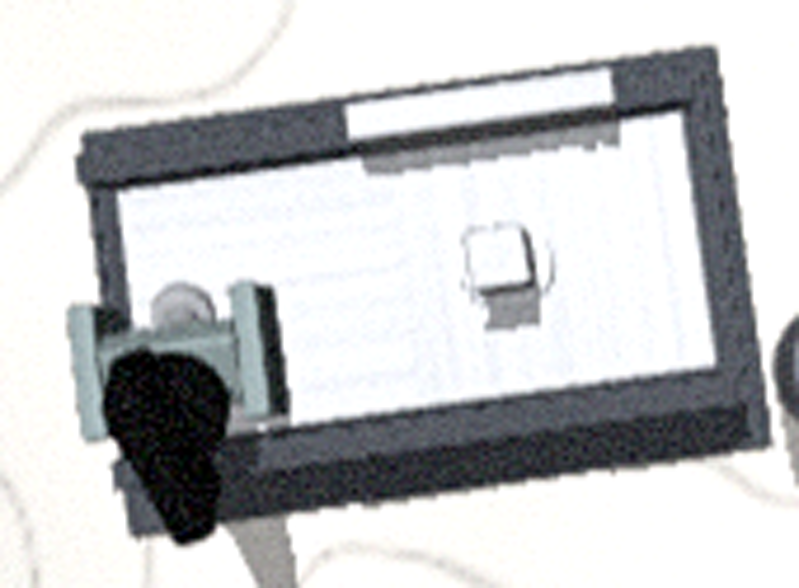

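View pics/s20f.png

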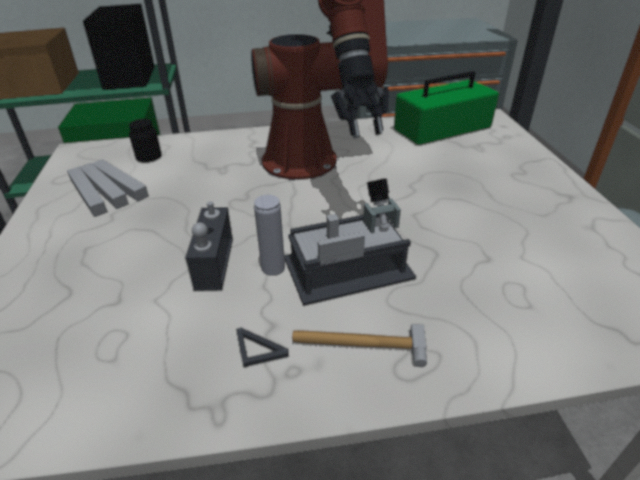

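```bash
python3 - <<'E'
from h import *
print(proj("scene",[.557,.0105,.160]), "seen", (178/4.2+290, (398)/4.2+120))
print(close_job())
E
```

```text
(np.float64(331.72258248640435), np.float64(216.08977074726812)) seen (332.3809523809524, 214.76190476190476)
the job is handed in; nothing more can be done
None
```

I seated the drift, tightened the clamp through one click, backed the gripper off and handed the job in at about 51 s of the 72 s allowed.

**Drift:** It went down through both holes with only a few newtons of side force. It stopped at the height expected for the collar on the plate, with about 10 N pushing back. Afterwards the pictures show it upright. Its handle top was within about 1.5 px of where a seated drift should be, and the plate had shifted toward the fixed hole.

**Knob:** I turned it about 2.56 rad clockwise. The torque rose, dropped, reversed as the knob was pulled into the next notch, then rose again to 0.155 N m. That is more than the free screw takes, so I read it as the screw at its stop after one click, then released.

**Weak points in the checks:**
- **Click count:** This comes from the torque pattern and the total angle, because I could not make out the white mark in the pictures. The angle alone proves at least one click, and at most three in the worst case.
- **Peak torque:** The highest value I caught before the click was about 0.14–0.18 N m, not the full 0.23, because I only sampled between steps.
- **Knob position:** My image measurements of the knob disagreed by a few millimetres, so I corrected the grip by feel while turning.

The last full picture showed the other tools, can, hammer and magnet where they started.

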